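# Open the paddle-latched case and sort the handed brackets into it

## Task

Pull the recessed red paddle in the case's lid to trip the latch, keep pulling to raise the lid about half-way and let go so that it stands there by itself; then take the lid again by its front edge and swing it all the way open. Put the two mirror-image brackets away standing on their feet, the left-hand one in the case's left bay and the right-hand one in its right bay (left and right as seen facing the paddle side), and leave the lid fully open. Leave the jar, timer and marker where they are.

Things in the scene. Friction and masses are not known exactly. Their poses are not given: they have to be found in the camera images.
- case: grey case fixed on the worktop, 200 (x) x 230 (y) x 80 mm with lid. Origin: centre of underside; x from the paddle side to the hinge side, y to the left seen from the paddle side. Walls 6 mm thick, 70 high; floor 6 thick. Divider on y = 0, 6 thick: left bay y +3 to +109, right bay y -3 to -109, both x -94 to +94 mm; divider top at z 36 mm, only 18 in the front third under the latch
- case_lid (a joint): lid angle, rad: 0 shut, 1.65 fully open (stop, just past upright), about lid_hinge along the case's y. Plate 10 mm thick, mid-plane 3 mm above the hinge line when shut, 206 mm from hinge to front edge. Stiff hinge: it stays where it is left; raising it takes about 6 N at the paddle. Latched until the paddle is past about 0.25 rad; above 0.1 rad open the latch no longer acts
- paddle (a joint): paddle angle relative to the lid, rad: 0 flush, 0.55 fully pulled (stop). Sprung back to 0; about 3 N at the grip holds it fully pulled
- paddle_grip (a point): point to pinch the red paddle, near its free end, mid-width; moves with it. Paddle 34 mm wide (case y), flanks from 8 mm above to 8 below this point, 2 mm below the lid's top in a black dish: 31 mm free beside each flank, floor 24 mm below this point, its ends 42 mm in front, 34 behind. Pivot along case y, 30 mm in front of this point (paddle side) and 2 mm above: this end comes up when pulled
- lid_hinge (a point): middle of the lid's hinge line, at the rear top of the case, 72 mm above the worktop. Axes as the case's.
- lid_edge_left (a point): point on the lid's front edge (mid-thickness), 82 mm left of the middle, clear of the dish: the 10 mm plate can be pinched here, up to 35 mm in from the edge. Moves with the lid
- lid_edge_right (a point): the same, 82 mm right of the middle.
- left_bay (a point): point on the floor of the left bay (its top face), in the middle of its width and 20 mm in front of the middle of its depth. A yellow outline on the floor shows a left-hand bracket with its wall centred here, wall towards the paddle side.
- right_bay (a point): the same in the right bay, with a yellow outline of a right-hand bracket.
- left_bracket_centre (a point): left-hand aluminium bracket, 90 g: middle of its upright wall, half-way up (22 mm). Wall 10 mm thick (x), 70 long (y), 44 high: pinch it across x from above. Foot 6 mm thick: x -5 to +21 mm along all the wall, plus a wide ear to x +45 on the last 27 mm at the +y end. Seen with the wall nearest you and the foot going away, the ear is at the left. The other is its mirror image; places vary
- right_bracket_centre (a point): right-hand aluminium bracket, 90 g: middle of its upright wall, half-way up (22 mm). Wall 10 mm thick (x), 70 long (y), 44 high: pinch it across x from above. Foot 6 mm thick: x -5 to +21 mm along all the wall, plus a wide ear to x +45 on the last 27 mm at the -y end. Seen with the wall nearest you and the foot going away, the ear is at the right. The other is its mirror image; places vary
- left_bracket: the left-hand bracket; origin under the middle of its upright wall, axes as its centre point
- right_bracket: the right-hand bracket; origin under the middle of its upright wall, axes as its centre point
- jar: bystander: white jar with a red cap, 68 mm across, 128 mm high; origin at the centre of its underside
- timer: bystander: white bench timer lying face up, 62 x 62 x 18 mm; origin at the centre of its underside
- marker: bystander: black-capped marker pen lying down, 122 mm long along its y, 15 mm thick; origin at the centre of its underside
There are look-alikes about, which are no part of the job. Leave any purple look-alike of the right_bracket alone.

How it is judged:
By the outcome, as a careful person would: the job done as asked, in the order asked, and still so for the second after the job is handed in, with the robot touching nothing.
It also fails if it takes over 72 s, if anything falls off the work surface, if the arm or the gripper's body presses on something with over 40 N, if the wrist force passes 120 N, or if a joint passes its speed limit or range.

## Robot

A 6-joint arm with a two-finger parallel gripper is mounted at the origin on a cart in front of the work surface, level with it; the furniture and walls round the work are solid. World frame = base frame: x ahead of the robot, y to its left, z up, the work surface at z = 0. Lengths are in mm, angles in rad, forces in N, time in s.
With the tool pointing down it reaches from about 350 to 775 mm from the base axis. Payload 7.3 kg.
Tool frame: the origin (TCP) lies at the very end of the fingers, on their centre line; the grasp point (between the pads) lies 19 mm behind it; x points along the fingers, z is the direction in which the jaws open and shut, and the axes are right-handed (so a half turn about x gives the same grasp; the last joint's range is limited). The gripper opens to 92 mm and grips with 3 to 60 N. Pads are 19 mm wide; open, the fingers measure 130 mm over their backs; the gripper's body (75 mm by 190 mm) begins 47 mm behind the grasp point.
Start: joints at [-1.383, 0.342, 1.524, -0, 1.275, -0.146], TCP at [172.031, -496.034, 226.741] pointing down, gripper open.
Joint ranges: [-2.53, 2.53], [-0.77, 2.02], [0.04, 2.7], [-1, 4.14], [0.28, 2.66], [-3.11, 3.11]. Speed limits (rad/s): [2.57, 2.57, 3.14, 3.14, 3.14, 3.14].

## Interface

Orientations are given as [roll, pitch, yaw] about the fixed x, y, z axes, in that order (R = Rz(yaw) Ry(pitch) Rx(roll)).
In Python, from plant import * gives the robot as it stands.
- The arm moves only by the shell command python3 -m creep 'ROWS'. ROWS is JSON, a list of rows, each an object of numbers: "tx", "ty", "tz": the shift along the tool's x, y, z in cm; "wx", "wy", "wz": the turn, a rotation vector about the tool's x, y, z in rad; "gripper": the closure, from -1 (fully open) to 1 (shut). A call has 1 to 8 rows; each row is the pose to reach, as a shift and turn from the pose commanded when the call began, along the tool's axes at that moment; what a row does not reach only later rows make up. A row lasts 1/12 s, in which the tool goes at most 41.7 mm and 7.16 degrees, less where a joint would pass 70% of its speed; a pose out of reach is approached as far as the arm can. A call with a gripper value outside its range is refused whole. The fingers move at their own pace and stop on an object; the grip force is fixed at half the most. Time passes only in rows, so rows that repeat a pose let the fingers close. It gives the time, the measured TCP pose, the force and the opening at its end, in the units of the state.
- get_obs(): the state, without advancing time (a new reading comes with each control period).
- capture(name): name is "scene" or "top" or "wrist"; returns a dict with "frame" (384x512x3 uint8, red, green, blue), "z_map" (384x512 float32, mm along the optical axis (not along the pixel's ray), 0 where there is no reading), "vertical_fov" (degrees; the focal length in pixels is half the picture's height over the tangent of half this angle, whatever the lens; pixels are square), "cx", "cy" (the principal point, pixels), "xyz" and "rotation" of the camera in the world. Camera axes: x right, y down, z forward; pixel columns grow to the right and rows downward; lengths in mm; the calibration is good to about 2 mm. A picture is of the moment at which its call begins.
- close_job(): hands the job in, once; it reports no verdict.
The state is a dict: "time": time; "joint_positions": joint angles; "dq": joint speeds; "tau": joint torques, N m; "tool_pos": TCP position; "tcp_rot": TCP orientation; "contact_force": force on the tool from outside, world axes, zero at the start; "moment": the same for the moment, N m; "grip_width": finger opening in mm.
Only numpy, scipy, OpenCV 4.12 (cv2) and the standard library are available. Lean on these libraries where they do the work, as an engineer would, in place of code of your own. Each camera call takes 0.05 s, during which the arm holds its last target.

## Working session

There is one attempt and no reset: what is moved stays moved. The work goes in short steps, Python scripts to look and compute and a shell command to move; the robot and the scene stay as the last step left them, time stands still between calls to the robot, and variables do not carry over. Pictures are saved under pics/ and viewed, and the job is handed in when it is done.

```bash
ls; mkdir -p pics; cat > h.py <<'E'
from plant import *
import numpy as np, cv2
from scipy.spatial.transform import Rotation as R
def cam(n):
    c=capture(n); return c
def save(c,f): cv2.imwrite('pics/'+f+'.png',cv2.cvtColor(c['frame'],cv2.COLOR_RGB2BGR))
def K(c):
    f=192/np.tan(np.radians(c['vertical_fov'])/2); return f,c['cx'],c['cy']
def rot(c):
    r=np.array(c['rotation'],float)
    return r if r.shape==(3,3) else R.from_euler('xyz',r).as_matrix()
def pts(c):
    f,cx,cy=K(c); v,u=np.mgrid[:384,:512]; z=c['z_map']
    p=np.stack([(u-cx)/f*z,(v-cy)/f*z,z],-1)@rot(c).T+np.array(c['xyz']); p[z==0]=np.nan; return p
def ray(c,u,v,h):
    f,cx,cy=K(c); d=rot(c)@np.array([(u-cx)/f,(v-cy)/f,1]); o=np.array(c['xyz']); return o+d*(h-o[2])/d[2]
def proj(c,p):
    f,cx,cy=K(c); q=rot(c).T@(np.array(p,float)-np.array(c['xyz'])); return np.array([f*q[0]/q[2]+cx,f*q[1]/q[2]+cy])
def tool():
    o=get_obs(); return np.array(o['tool_pos'],float),R.from_euler('xyz',o['tcp_rot'])
def rel(p,r=None):
    """rows numbers to go to TCP p (mm), Rotation r"""
    P,T=tool(); d=T.inv().apply(np.array(p)-P)/10
    w=(T.inv()*r).as_rotvec() if r is not None else np.zeros(3)
    return np.round(d,2),np.round(w,3)
E
python3 - <<'E'
from h import *
np.set_printoptions(precision=3,suppress=True)
o=get_obs(); print(o)
for n in ['scene','top','wrist']:
    c=cam(n); save(c,n+'0'); np.save('pics/'+n+'0.npy',c,allow_pickle=True); print(n,c['xyz'],c['rotation'],c['vertical_fov'],c['cx'],c['cy'])
E
```

```text
pics
{'time': 0.0, 'joint_positions': array([-1.383,  0.343,  1.525, -0.   ,  1.275, -0.146]), 'dq': array([-0.001, -0.001,  0.001,  0.001,  0.001,  0.   ]), 'tau': array([  0.001, -43.125, -24.422,   0.072,   0.056,  -0.   ]), 'tool_pos': array([ 171.939, -495.602,  226.05 ]), 'tcp_rot': array([3.002, 1.569, 1.765]), 'contact_force': array([-0.254, -0.4  , -0.137]), 'moment': array([-0.055,  0.034,  0.028]), 'grip_width': 91.96001254659392}
scene [-373.572  510.204 1415.835] [-2.463  0.011 -2.221] 50.360155010543615 255.91405253391852 195.41790656185447
top [ 322.493 -135.407 1465.338] [-3.033  0.015 -1.57 ] 51.02913381268257 253.3374689999424 195.81284063890251
wrist [ 245.667 -469.568  383.915] [ 2.852  0.001 -1.238] 59.992188491025196 254.2196254796562 183.24306149040163
```

View pics/scene0.png

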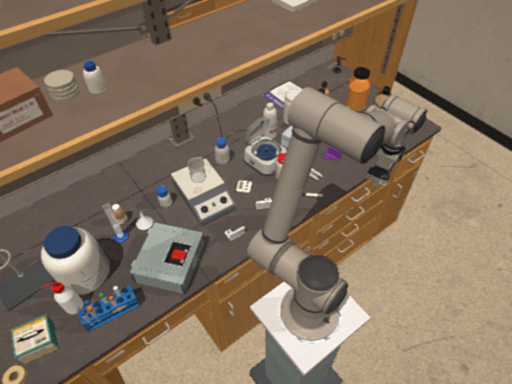

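View pics/top0.png

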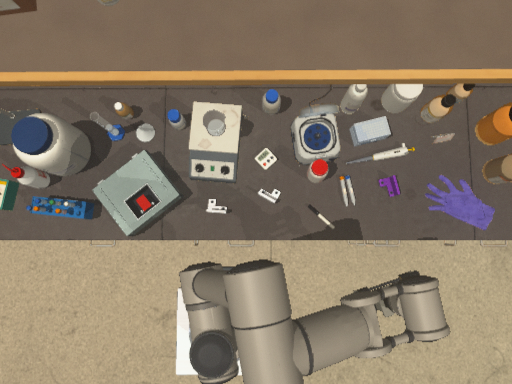

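View pics/wrist0.png

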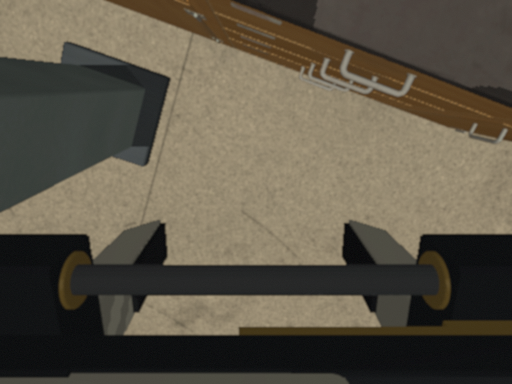

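The top view shows the case at about (138,192) with the red paddle at (145,202). The white brackets are at (217,208) and (269,195), and the purple look-alike is at (389,185). I'll zoom in and get the depths.

```bash
python3 - <<'E'
from h import *
np.set_printoptions(precision=1,suppress=True)
c=np.load('pics/top0.npy',allow_pickle=True).item()
im=cv2.cvtColor(c['frame'],cv2.COLOR_RGB2BGR)
cv2.imwrite('pics/topz.png',cv2.resize(im[130:240,80:290],None,fx=3.8,fy=3.8,interpolation=cv2.INTER_CUBIC))
p=pts(c)
for u,v in [(145,202),(120,190),(160,185),(217,208),(269,195),(250,220),(265,158),(318,170),(200,100)]: print(u,v,p[v,u])
# lid plane mask
m=(np.abs(p[...,2]-80)<8)&(p[...,1]>100)
m=m.astype(np.uint8); n,l,s,ce=cv2.connectedComponentsWithStats(m)
k=l[190,120]; print(s[k]); cs,_=cv2.findContours((l==k).astype(np.uint8),0,2)
r=cv2.minAreaRect(cs[0]); b=cv2.boxPoints(r); print(r); print(np.nanmedian(p[l==k][:,2]))
for q in b: print(q,ray(c,*q,80))
hsv=cv2.cvtColor(c['frame'],cv2.COLOR_RGB2HSV)
red=((hsv[...,0]<8)|(hsv[...,0]>172))&(hsv[...,1]>150)&(hsv[...,2]>80)
red[:, :90]=0; red[:,200:]=0
y,x=np.nonzero(red); print('red',x.mean(),y.mean(),np.nanmedian(p[red],0)); print(cv2.boxPoints(cv2.minAreaRect(np.c_[x,y].astype(np.float32))))
E
```

```text
145 202 [452.6 262.5  75.3]
120 190 [494.  349.3  81.9]
160 185 [512.2 211.4  76.3]
217 208 [437.   18.2   7.2]
269 195 [ 485.3 -171.3   -0.7]
250 220 [ 393.9 -101.8   -3. ]
265 158 [ 619.8 -156.7   15.9]
318 170 [ 555.1 -332.7  129.8]
200 100 [846.5  87.8  -2.1]
[  92  150   88   86 3303]
((134.76409912109375, 191.27804565429688), (60.23461151123047, 67.1052017211914), 52.00126647949219)
80.52080382320582
[ 89.8 188.2] [500.7 456.2  80. ]
[142.7 146.9] [647.3 275.3  80. ]
[179.7 194.4] [478.8 140.7  80. ]
[126.9 235.7] [335.8 320.3  80. ]
red 143.19310344827585 202.24137931034483 [452.3 268.   78.2]
[[134.9 199.6]
 [142.9 193.6]
 [151.6 205.1]
 [143.6 211.1]]
```

View pics/topz.png

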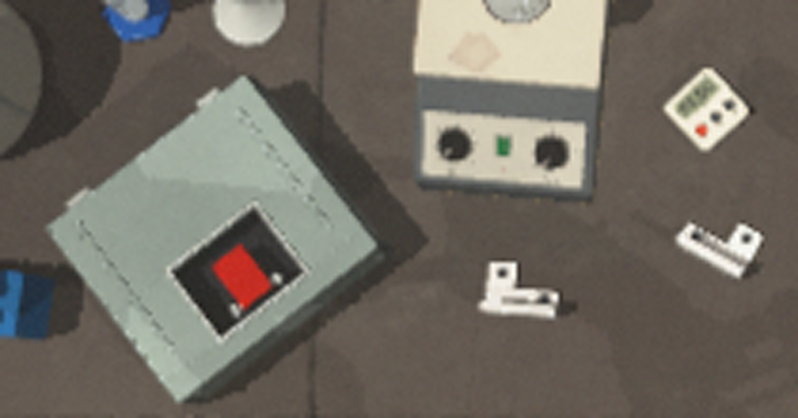

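```bash
cat >> h.py <<'E'
YAW=np.radians(39.)
def cx(yaw=YAW): return np.array([np.cos(yaw),np.sin(yaw),0])
def cy(yaw=YAW): return np.array([-np.sin(yaw),np.cos(yaw),0])
def frame(x,z):
    x=np.array(x,float);z=np.array(z,float); x/=np.linalg.norm(x); z=z-x*(x@z); z/=np.linalg.norm(z)
    return R.from_matrix(np.stack([x,np.cross(z,x),z],1))
def down(z): return frame([0,0,-1],z)
E
python3 - <<'E'
from h import *
P,T=tool(); print(T.as_matrix().round(2))
for s in (1,-1):
  print(s,rel([420,-100,300],down(s*cy())),rel([452,268,250],down(s*cy())))
E
```

```text
[[-0.    0.94  0.33]
 [ 0.    0.33 -0.94]
 [-1.    0.   -0.  ]]
1 (array([ -7.34,  36.4 , -29.27]), array([ 2.795e+00, -0.000e+00,  2.000e-03])) (array([ -2.3 ,  51.48, -62.99]), array([ 2.795e+00, -0.000e+00,  2.000e-03]))
-1 (array([ -7.34,  36.4 , -29.27]), array([-0.347, -0.001, -0.   ])) (array([ -2.3 ,  51.48, -62.99]), array([-0.347, -0.001, -0.   ]))
```

```bash
python3 -m creep '[{"tx":-3,"ty":20,"tz":-8,"wx":-0.1,"gripper":-1},{"tx":-7,"ty":36,"tz":-22,"wx":-0.347,"gripper":-1},{"tx":-7,"ty":36,"tz":-24,"wx":-0.347,"gripper":-1},{"tx":-7,"ty":38,"tz":-29,"wx":-0.347,"gripper":-1},{"tx":-7,"ty":38,"tz":-29,"wx":-0.347,"gripper":-1},{"tx":-7,"ty":40,"tz":-32,"wx":-0.347,"gripper":-1},{"tx":-7,"ty":42,"tz":-35,"wx":-0.347,"gripper":-1},{"tx":-7,"ty":42,"tz":-40,"wx":-0.347,"gripper":-1}]'
python3 - <<'E'
from h import *
print(get_obs()['joint_positions'],rel([425,245,270],down(-cy())))
E
```

```text
[-1.38300516e+00  3.42562125e-01  1.52477537e+00 -2.02561934e-05
  1.27537427e+00 -1.45996047e-01] (array([ -4.3 ,  48.18, -61.7 ]), array([-0.347, -0.001, -0.   ]))validation failed for argument at $[0]...
```

```bash
python3 -m creep '[{"tx":-3,"ty":20,"tz":-8,"wx":-0.1,"wy":0,"wz":0,"gripper":-1},{"tx":-7,"ty":36,"tz":-22,"wx":-0.347,"wy":0,"wz":0,"gripper":-1},{"tx":-7,"ty":36,"tz":-24,"wx":-0.347,"wy":0,"wz":0,"gripper":-1},{"tx":-7,"ty":38,"tz":-29,"wx":-0.347,"wy":0,"wz":0,"gripper":-1},{"tx":-7,"ty":38,"tz":-29,"wx":-0.347,"wy":0,"wz":0,"gripper":-1},{"tx":-7,"ty":40,"tz":-32,"wx":-0.347,"wy":0,"wz":0,"gripper":-1},{"tx":-7,"ty":42,"tz":-35,"wx":-0.347,"wy":0,"wz":0,"gripper":-1},{"tx":-7,"ty":42,"tz":-40,"wx":-0.347,"wy":0,"wz":0,"gripper":-1}]'
python3 - <<'E'
from h import *
print(get_obs()['joint_positions'],rel([425,245,270],down(-cy())))
E
```

```text
time: 0.82
tool_pos: [349.5, -219.1, 271.9]
tcp_rot: [0.39, 1.57, -0.5]
contact_force: [1.1, -0.8, -0.3]
grip_width: 92.0
[-7.46485231e-01  9.50592996e-02  1.71978749e+00  1.47950020e-04
  1.32617558e+00  1.43707701e-01] (array([  0.18,  35.08, -31.32]), array([-0.   ,  0.001, -0.   ]))
```

```bash
python3 -m creep '[{"tx":0,"ty":17.5,"tz":-15,"wx":0,"wy":0,"wz":0,"gripper":-1},{"tx":0,"ty":17.5,"tz":-15,"wx":0,"wy":0,"wz":0,"gripper":-1},{"tx":0,"ty":17.5,"tz":-15,"wx":0,"wy":0,"wz":0,"gripper":-1},{"tx":0,"ty":17.5,"tz":-15,"wx":0,"wy":0,"wz":0,"gripper":-1},{"tx":0,"ty":17.5,"tz":-15,"wx":0,"wy":0,"wz":0,"gripper":-1},{"tx":0,"ty":17.5,"tz":-15,"wx":0,"wy":0,"wz":0,"gripper":-1}]'
python3 - <<'E'
from h import *
c=cam('wrist'); save(c,'w1'); np.save('pics/w1.npy',c,allow_pickle=True)
print(get_obs()['joint_positions'],get_obs()['tool_pos'],rel([425,245,270],down(-cy())))
E
```

```text
time: 1.32
tool_pos: [389.9, 9.5, 271.7]
tcp_rot: [2.234, 1.57, 1.346]
contact_force: [-0.6, -1.0, 0.0]
grip_width: 91.7
[-0.1705456   0.05206261  1.76788393  0.00268268  1.32168483  0.71525259] [390.29723511  11.14742056 271.66805179] (array([  0.23,  17.47, -15.93]), array([ 0.004, -0.002, -0.002]))
```

View pics/w1.png

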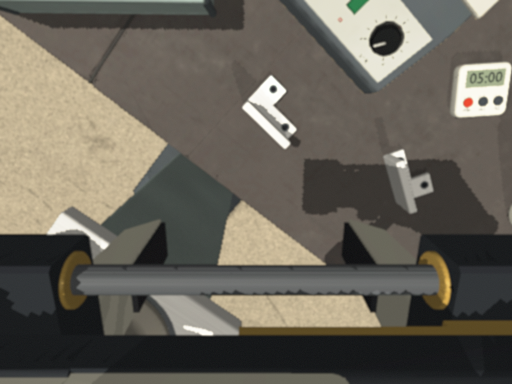

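The left bracket is at (270,110) px and the right bracket at (408,180), both upright, with the timer at (482,90). Next I move over the paddle.

```bash
python3 -m creep '[{"tx":0,"ty":17.5,"tz":-16,"wx":0,"wy":0,"wz":0,"gripper":-1},{"tx":0,"ty":17.5,"tz":-16,"wx":0,"wy":0,"wz":0,"gripper":-1},{"tx":0,"ty":17.5,"tz":-16,"wx":0,"wy":0,"wz":0,"gripper":0},{"tx":0,"ty":17.5,"tz":-16,"wx":0,"wy":0,"wz":0,"gripper":0},{"tx":0,"ty":17.5,"tz":-16,"wx":0,"wy":0,"wz":0,"gripper":0},{"tx":0,"ty":17.5,"tz":-16,"wx":0,"wy":0,"wz":0,"gripper":0},{"tx":0,"ty":17.5,"tz":-16,"wx":0,"wy":0,"wz":0,"gripper":0}]'
python3 - <<'E'
from h import *
np.set_printoptions(precision=1,suppress=True)
c=cam('wrist'); save(c,'w2'); np.save('pics/w2.npy',c,allow_pickle=True)
print(get_obs()['joint_positions'],get_obs()['tool_pos'],get_obs()['grip_width'])
# brackets from w1
c=np.load('pics/w1.npy',allow_pickle=True).item(); p=pts(c)
z=p[...,2]
for nm,(u0,u1,v0,v1) in dict(L=(235,305,65,155),Rr=(380,440,140,220)).items():
    s=p[v0:v1,u0:u1].reshape(-1,3); s=s[~np.isnan(s[:,2])]
    print(nm,'worktop',np.median(s[:,2]),'max',s[:,2].max())
    top=s[s[:,2]>30]; r=cv2.minAreaRect(top[:,:2].astype(np.float32)); print('top',len(top),r, top.mean(0))
    ft=s[(s[:,2]>2.5)]; print('all',cv2.minAreaRect(ft[:,:2].astype(np.float32)))
E
```

```text
time: 1.95
tool_pos: [425.5, 244.8, 270.9]
tcp_rot: [2.819, 1.569, 1.934]
contact_force: [-0.8, -0.9, -1.6]
grip_width: 63.2
[0.4 0.2 1.5 0.  1.4 1.2] [425.2 242.4 270.9] 59.16509127698563
L worktop -0.06586416680977436 max 46.32491671050241
top 554 ((424.2528076171875, 19.198869705200195), (69.914794921875, 10.048605918884277), 85.30250549316406) [424.6  19.9  43.2]
all ((435.8810119628906, 23.7528076171875), (84.20964050292969, 54.88596725463867), 55.67879867553711)
Rr worktop -0.1986820039601298 max 46.48317131347807
top 633 ((474.2249755859375, -159.98484802246094), (70.1571044921875, 10.373979568481445), 59.928489685058594) [ 474.  -157.6   41.4]
all ((491.1802978515625, -170.03311157226562), (70.93358612060547, 50.277381896972656), 60.462257385253906)
```

View pics/w2.png

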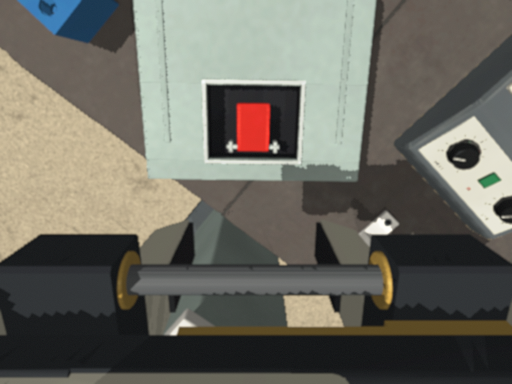

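```bash
python3 - <<'E'
from h import *
np.set_printoptions(precision=1,suppress=True)
c=cam('wrist'); p=pts(c); save(c,'w3')
print(get_obs()['tool_pos'])
hsv=cv2.cvtColor(c['frame'],cv2.COLOR_RGB2HSV)
red=((hsv[...,0]<8)|(hsv[...,0]>172))&(hsv[...,1]>150)&(hsv[...,2]>80)
red[:60]=0;red[200:]=0
s=p[red]; r=cv2.minAreaRect(s[:,:2].astype(np.float32)); print('red',r,np.nanmedian(s[:,2]))
lm=(np.abs(p[...,2]-80)<4); lm[230:]=0; lm=lm.astype(np.uint8); n,l,st,_=cv2.connectedComponentsWithStats(lm); k=1+np.argmax(st[1:,4]); print(st[k])
s2=p[l==k]; print('lid z',np.median(s2[:,2])); r=cv2.minAreaRect(s2[:,:2].astype(np.float32)); print(r); print(cv2.boxPoints(r))
# front edge line & side edges: in frame YAW
a=s2[:,:2]@cx()[:2]; b=s2[:,:2]@cy()[:2]
for lo in range(-90,91,30):
    bm=(b.min()+b.max())/2; q=a[(abs(b-bm-lo)<5)]; print(lo,q.min())
print('b',b.min(),b.max()); print('red a,b',[(f(s[:,:2]@cx()[:2]),f(s[:,:2]@cy()[:2])) for f in (np.min,np.max)])
for al in range(int(a.min())+10,int(a.max()),30):
    q=b[abs(a-al)<5]; print(al,q.min(),q.max())
E
```

```text
[425.1 240.9 271. ]
red ((447.21343994140625, 266.930908203125), (55.84225845336914, 36.93146896362305), 38.08677673339844) 77.71618749005344
[  131     0   244   180 33649]
lid z 79.95527127313221
((475.29522705078125, 287.16644287109375), (175.96343994140625, 230.61061096191406), 38.79465103149414)
[[334.5 321.9]
 [479.  142.2]
 [616.1 252.4]
 [471.6 432.2]]
-90 461.9770256961028
-60 463.0761120661016
-30 462.70349449650985
0 462.77494649261433
30 464.05699176175744
60 463.89446743350254
90 463.5671054132724
b -191.4382249674362 39.5748987629934
red a,b [(np.float64(nan), np.float64(nan)), (np.float64(nan), np.float64(nan))]
471 -189.60712076894066 39.5748987629934
501 -190.1929788038977 39.40811494014379
531 -190.99007460037865 39.401446245846245
561 -190.62043742044509 39.098129495155845
591 -191.02159930377897 38.42170483902235
621 -191.19319387875737 38.1284379308748
```

```bash
sed -i 's/radians(39.)/radians(38.5)/' h.py; cat >> h.py <<'E'
FM=np.array([407.3,232.6,0]); HG=FM+206*cx()+[0,0,72]; CO=HG-100*cx()-[0,0,72]
E
python3 - <<'E'
from h import *
np.set_printoptions(precision=1,suppress=True)
c=cam('wrist')
im=cv2.cvtColor(c['frame'],cv2.COLOR_RGB2BGR)
cv2.imwrite('pics/w3z.png',cv2.resize(im[60:190,180:330],None,fx=4.5,fy=4.5))
for u,v in [(254,83),(254,160),(206,120),(301,120),(254,103),(254,152),(254,147),(237,120),(270,120)]:
    q=ray(c,u,v,80)-FM; print(u,v,q@cx(),q@cy())
p=pts(c)
for v in range(80,166,4): q=p[v,254]-FM; print(v,q@cx(),q@cy(),p[v,254,2],p[v,225,2])
E
```

```text
254 83 98.31850327132902 -3.215166097296578
254 160 19.30700167407507 -4.050779584000421
206 120 61.113573303468485 46.08237694614354
301 120 62.16831149338825 -52.258583206829115
254 103 78.77892810634016 -3.4218136385059004
254 152 28.012351949172047 -3.9587131386184584
254 147 33.391483576157924 -3.9018242699930186
237 120 61.45772572065597 13.994528541071881
270 120 61.82410845935273 -20.166015422597326
80 101.16826320162819 -3.1856681947595495 82.60863249492212 81.41140206876008
84 97.31588109022005 -3.2173025602522722 45.52692682599485 46.858405832956976
88 93.07778057685195 -3.2622501225021434 46.04018128396547 45.33796988813748
92 88.80878731427299 -3.307376828395261 45.95260465979271 44.25495247821135
96 84.50650963636913 -3.3528356706508973 45.78411087772048 46.65343621931527
100 81.50040236593004 -3.3916889331199815 74.53286448242022 46.02503005900326
104 77.72064938696322 -3.4327314407341127 78.88284366130881 46.64492771571008
108 73.60960280346282 -3.4758359433878216 77.36301332473005 44.46059267960618
112 69.59072692062293 -3.5184377088993077 77.76507452110849 43.981080
[... 317 characters left out ...]
73
132 48.83438888744708 -3.7377673934748805 77.0071675909416 46.95312569471429
136 44.613040807498294 -3.782417557832846 77.0309300595531 45.95580107695611
140 40.66719425738449 -3.824611680542756 78.91785051868635 45.91727432091528
144 36.22397317221695 -3.8713468709572276 77.87706736651359 74.80599890350965
148 31.66804950904621 -3.919198892147548 76.5305445259558 44.22997657299618
152 23.477316056819575 -4.0011083170987085 57.335846010079365 59.53689362367356
156 23.77536743369283 -4.003638836535978 80.47228913758681 78.67405911502874
160 19.853919574698647 -4.045592313205361 82.43001447727238 81.23785617257255
164 14.923149983964326 -4.097158109995188 80.06345239161465 79.98458746000455
```

View pics/w3z.png

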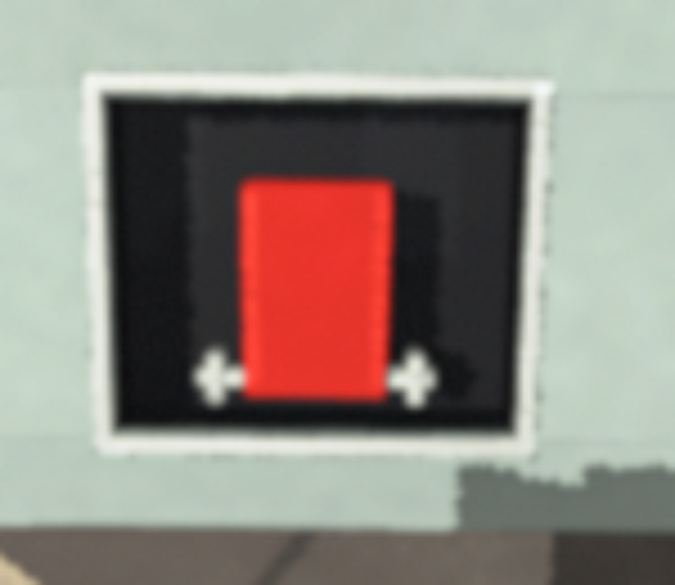

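```bash
cat > lid.py <<'E'
from h import *
np.set_printoptions(precision=1,suppress=True)
for i in range(3):
    o=get_obs(); c=cam('wrist'); p=pts(c); print(o['tool_pos'],np.abs(o['dq']).max(),np.array(c['xyz']))
    hsv=cv2.cvtColor(c['frame'],cv2.COLOR_RGB2HSV)
    red=((hsv[...,0]<8)|(hsv[...,0]>172))&(hsv[...,1]>150)&(hsv[...,2]>80)
    red[:60]=0;red[200:]=0; red&=~np.isnan(p[...,2])
    ys,xs=np.nonzero(red); s=p[red]; s=s[s[:,2]>65]
    r=cv2.minAreaRect(s[:,:2].astype(np.float32)); print('red',r,s.mean(0),xs.min(),xs.max(),ys.min(),ys.max())
    lm=(np.abs(p[...,2]-80)<4); lm[230:]=0; lm=lm.astype(np.uint8); n,l,st,_=cv2.connectedComponentsWithStats(lm); k=1+np.argmax(st[1:,4])
    s2=p[l==k]
    a=s2[:,:2]@cx()[:2]; b=s2[:,:2]@cy()[:2]; a0=np.percentile(a,.1)
    fr=[(lo,a[abs(b-lo)<5].min()) for lo in range(-160,20,20)]
    k1=np.polyfit(*np.array(fr).T,1)
    ee=np.array([(al,np.percentile(b[abs(a-al)<3],.5),np.percentile(b[abs(a-al)<3],99.5)) for al in np.arange(a0+15,a.max()-15,10)])
    k2=np.polyfit(ee[:,0],ee[:,1],1);k3=np.polyfit(ee[:,0],ee[:,2],1)
    bm=(np.polyval(k2,a0)+np.polyval(k3,a0))/2; am=np.polyval(k1,bm)
    print('slopes',k1[0],k2[0],k3[0],'width',np.polyval(k3,a0)-np.polyval(k2,a0),'FM',am*cx()+bm*cy(),'red rel', s.mean(0)@cx()-am, s.mean(0)@cy()-bm)
E
python3 lid.py
```

```text
[425.2 240.  271.2] 0.028507540484538494 [486.  289.9 428.8]
red ((451.2544860839844, 268.38427734375), (49.22339630126953, 33.40922927856445), 39.539676666259766) [451.9 268.7  77.8] 232 266 99 148
slopes -0.0005448994767150218 0.0024402848354575053 0.0001357968818342469 width 227.07114073448298 FM [407.1 233.1   0. ] red rel 57.167610888606646 -0.00914229944537226
[425.3 239.5 271.4] 0.017116955230327295 [486.1 289.2 429.1]
red ((451.4369201660156, 268.1101989746094), (49.783714294433594, 33.50263977050781), 38.21254348754883) [451.9 268.8  77.7] 232 265 99 148
slopes -0.0011872886328808084 0.0024930484682522008 -0.006491883779329593 width 227.65009712693507 FM [406.9 233.    0. ] red rel 57.51095885631128 -0.01762797233119784
[425.4 239.2 271.6] 0.007982245509597502 [486.2 288.9 429.3]
red ((451.34259033203125, 268.4964904785156), (49.70758819580078, 33.20209884643555), 39.17036056518555) [451.8 268.7  77.7] 231 265 99 148
slopes -0.002803467591724266 0.004386121342692569 -0.0016593530282215227 width 227.18413730801868 FM [407. 233.   0.] red rel 57.23667477025572 0.049225498169619186
```

```bash
sed -i 's/FM=np.array(\[407.3,232.6,0\])/FM=np.array([407.,233.,0])/' h.py
python3 - <<'E'
from h import *
print(get_obs()['grip_width'],get_obs()['tool_pos'])
g=FM+66.5*cx(); print(g,HG)
print(rel(g+[0,0,110],down(-cy())),rel(g+[0,0,53],down(-cy())))
E
```

```text
46.24300405252788 [425.50911499 239.13406172 271.72224799]
[459.04344243 274.39722334   0.        ] [568.21728031 361.23801515  72.        ]
(array([16.17,  4.83, -0.64]), array([0.007, 0.   , 0.   ])) (array([21.87,  4.83, -0.64]), array([0.007, 0.   , 0.   ]))
```

```bash
python3 -m creep '[{"tx":8,"ty":4.8,"tz":-0.6,"wx":0.007,"wy":0,"wz":0,"gripper":0},{"tx":13,"ty":4.8,"tz":-0.6,"wx":0.007,"wy":0,"wz":0,"gripper":0},{"tx":16,"ty":4.8,"tz":-0.6,"wx":0.007,"wy":0,"wz":0,"gripper":0},{"tx":16,"ty":4.8,"tz":-0.6,"wx":0.007,"wy":0,"wz":0,"gripper":0},{"tx":16,"ty":4.8,"tz":-0.6,"wx":0.007,"wy":0,"wz":0,"gripper":0},{"tx":16,"ty":4.8,"tz":-0.6,"wx":0.007,"wy":0,"wz":0,"gripper":0},{"tx":16,"ty":4.8,"tz":-0.6,"wx":0.007,"wy":0,"wz":0,"gripper":0}]'
python3 - <<'E'
from h import *
g=FM+66.5*cx(); o=get_obs();print(np.abs(o['dq']).max(),o['tool_pos'])
print(rel(g+[0,0,53],down(-cy())))
c=cam('wrist'); save(c,'w4')
E
```

```text
time: 2.83
tool_pos: [460.1, 274.9, 113.6]
tcp_rot: [1.213, 1.569, 0.315]
contact_force: [0.4, -0.2, 0.3]
grip_width: 46.3
0.03295411433181712 [460.08356619 274.85741873 113.5810509 ]
(array([ 6.06, -0.12, -0.03]), array([ 0.001,  0.001, -0.002]))
```

View pics/w4.png

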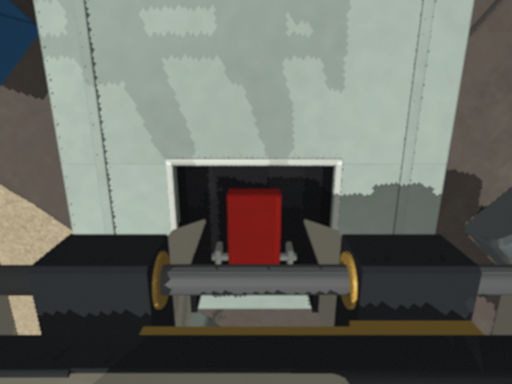

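The fingers straddle the paddle (red at 255,225) inside the dish (170–340), so I go down and close.

```bash
python3 -m creep '[{"tx":3,"ty":0,"tz":0,"wx":0,"wy":0,"wz":0,"gripper":0},{"tx":5.8,"ty":0,"tz":0,"wx":0,"wy":0,"wz":0,"gripper":0},{"tx":5.8,"ty":0,"tz":0,"wx":0,"wy":0,"wz":0,"gripper":0},{"tx":5.8,"ty":0,"tz":0,"wx":0,"wy":0,"wz":0,"gripper":0},{"tx":5.8,"ty":0,"tz":0,"wx":0,"wy":0,"wz":0,"gripper":0.8},{"tx":5.8,"ty":0,"tz":0,"wx":0,"wy":0,"wz":0,"gripper":0.8},{"tx":5.8,"ty":0,"tz":0,"wx":0,"wy":0,"wz":0,"gripper":0.8},{"tx":5.8,"ty":0,"tz":0,"wx":0,"wy":0,"wz":0,"gripper":0.8}]'
python3 - <<'E'
from h import *
o=get_obs();print(o)
E
```

```text
time: 3.55
tool_pos: [460.6, 275.7, 55.8]
tcp_rot: [1.209, 1.566, 0.312]
contact_force: [0.1, -2.1, 7.9]
grip_width: 33.4
{'time': 3.55, 'joint_positions': array([ 3.96756893e-01,  5.57678383e-01,  1.70714603e+00, -4.81396730e-04,
        8.72446387e-01,  1.29400154e+00]), 'dq': array([ 0.00037014,  0.00014379, -0.00010307, -0.00097875,  0.00111877,
       -0.00037589]), 'tau': array([ 6.95734117e-01, -4.38985240e+01, -1.64393878e+01,  3.32669746e-01,
       -1.58806094e-01, -2.99482606e-02]), 'tool_pos': array([460.5602685 , 275.67104054,  55.77536938]), 'tcp_rot': array([1.20858827, 1.56645872, 0.31165234]), 'contact_force': array([ 0.07090519, -2.0970969 ,  7.92410228]), 'moment': array([-0.21536886, -0.02265341, -0.01771276]), 'grip_width': 33.41550419185979}
```

```bash
cat > pull.py <<'E'
from h import *
def tcp(th,ph,off=14.2,dx=2.0,al=None):
    x,z=-169.5+30*np.cos(ph)+2*np.sin(ph), 30*np.sin(ph)-2*np.cos(ph)
    X=x*np.cos(th)+z*np.sin(th); Z=-x*np.sin(th)+z*np.cos(th)
    if al is None: al=th-ph
    d=np.array([-np.sin(al),-np.cos(al)]); e=np.array([np.cos(al),-np.sin(al)])
    q=np.array([X,Z])+off*d+dx*e
    return HG+q[0]*cx()+[0,0,q[1]], frame(d[0]*cx()+[0,0,d[1]],-cy())
def relpose(a,b):
    d=a[1].inv().apply(b[0]-a[0])/10; w=(a[1].inv()*b[1]).as_rotvec(); return np.round(d,2),np.round(w,3)
E
python3 - <<'E'
from pull import *
a=tcp(0,0); print(a[0],tool()[0])
for ph in (.15,.3,.5): print('ph',ph,*relpose(a,tcp(0,ph)))
for th in (.1,.2,.3,.4,.5,.6,.7,.8,.85,.9): print(th,*relpose(a,tcp(th,.5)),tcp(th,.5)[0].round())
E
```

```text
[460.60865874 275.64225261  55.8       ] [460.5602685  275.67104054  55.77536938]
ph 0.15 [-0.5   0.21  0.  ] [ 0.   -0.    0.15]
ph 0.3 [-1.02  0.34  0.  ] [ 0.  -0.   0.3]
ph 0.5 [-1.73  0.38 -0.  ] [-0.   0.   0.5]
0.1 [-3.07  0.46  0.  ] [ 0.  -0.   0.4] [464. 279.  86.]
0.2 [-4.39  0.67  0.  ] [ 0.  -0.   0.3] [466. 280. 100.]
0.3 [-5.68  1.02  0.  ] [0.  0.  0.2] [469. 282. 113.]
0.4 [-6.93  1.48 -0.  ] [0.  0.  0.1] [472. 285. 125.]
0.5 [-8.13  2.07  0.  ] [0. 0. 0.] [477. 289. 137.]
0.6 [-9.26  2.78  0.  ] [ 0.   0.  -0.1] [482. 293. 148.]
0.7 [-10.32   3.6    0.  ] [ 0.  -0.  -0.2] [489. 298. 159.]
0.8 [-11.29   4.52  -0.  ] [ 0.   0.  -0.3] [496. 304. 169.]
0.85 [-11.74   5.01   0.  ] [-0.    0.   -0.35] [500. 307. 173.]
0.9 [-12.16   5.53   0.  ] [ 0.   0.  -0.4] [504. 310. 177.]
```

```bash
python3 -m creep '[{"tx":-0.5,"ty":0.2,"tz":0,"wx":0,"wy":0,"wz":0.12,"gripper":0.8},{"tx":-1,"ty":0.34,"tz":0,"wx":0,"wy":0,"wz":0.24,"gripper":0.8},{"tx":-1.4,"ty":0.36,"tz":0,"wx":0,"wy":0,"wz":0.36,"gripper":0.8},{"tx":-1.75,"ty":0.38,"tz":0,"wx":0,"wy":0,"wz":0.46,"gripper":0.8},{"tx":-1.75,"ty":0.38,"tz":0,"wx":0,"wy":0,"wz":0.5,"gripper":0.8},{"tx":-1.75,"ty":0.38,"tz":0,"wx":0,"wy":0,"wz":0.5,"gripper":0.8},{"tx":-2.4,"ty":0.42,"tz":0,"wx":0,"wy":0,"wz":0.45,"gripper":0.8},{"tx":-3.07,"ty":0.46,"tz":0,"wx":0,"wy":0,"wz":0.4,"gripper":0.8}]'
python3 - <<'E'
from pull import *
o=get_obs();print(o['tool_pos'],o['contact_force'],o['moment'],tcp(.1,.5)[0])
c=cam('scene'); save(c,'s5'); c=cam('wrist'); save(c,'w5')
a=tcp(.1,.5)
for th in (.2,.3,.4,.5,.6,.7,.8,.85,.9): print(th,*relpose(a,tcp(th,.5)))
E
```

```text
time: 4.22
tool_pos: [463.5, 278.2, 82.9]
tcp_rot: [1.576, 1.15, 0.679]
contact_force: [7.0, -1.6, -6.5]
grip_width: 34.0
[463.51439158 278.15599191  82.89535653] [ 6.96219675 -1.62648842 -6.50026388] [-0.33160502 -0.50389589 -0.06149464] [464.23160464 278.5240739   86.46196297]
0.2 [-1.13  0.71 -0.  ] [ 0.  -0.  -0.1]
0.3 [-2.19  1.53  0.  ] [ 0.   0.  -0.2]
0.4 [-3.16  2.44 -0.  ] [-0.   0.  -0.3]
0.5 [-4.03  3.46  0.  ] [-0.   0.  -0.4]
0.6 [-4.8   4.55  0.  ] [-0.   0.  -0.5]
0.7 [-5.46  5.71  0.  ] [-0.  -0.  -0.6]
0.8 [-5.99  6.94 -0.  ] [ 0.   0.  -0.7]
0.85 [-6.21  7.57  0.  ] [-0.    0.   -0.75]
0.9 [-6.4   8.21  0.  ] [ 0.   0.  -0.8]
```

View pics/w5.png

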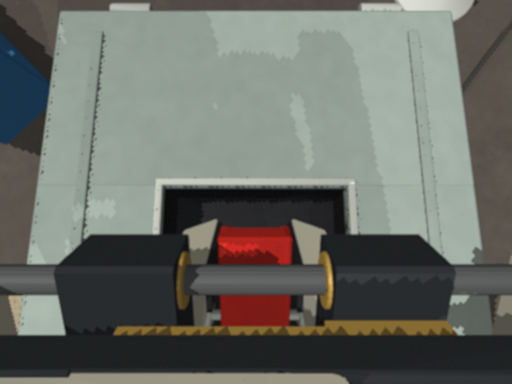

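The paddle (255,270) is held and pulled, and forces are low. I keep raising.

```bash
python3 -m creep '[{"tx":-1.13,"ty":0.71,"tz":0,"wx":0,"wy":0,"wz":-0.1,"gripper":0.8},{"tx":-2.19,"ty":1.53,"tz":0,"wx":0,"wy":0,"wz":-0.2,"gripper":0.8},{"tx":-3.16,"ty":2.44,"tz":0,"wx":0,"wy":0,"wz":-0.3,"gripper":0.8},{"tx":-4.03,"ty":3.46,"tz":0,"wx":0,"wy":0,"wz":-0.4,"gripper":0.8},{"tx":-4.03,"ty":3.46,"tz":0,"wx":0,"wy":0,"wz":-0.4,"gripper":0.8}]'
python3 - <<'E'
from pull import *
o=get_obs();print(o['tool_pos'],o['contact_force'],o['moment'],tcp(.5,.5)[0])
c=cam('scene'); save(c,'s6'); c=cam('wrist'); save(c,'w6')
a=tcp(.5,.5)
for th in (.6,.7,.8,.85,.9): print(th,*relpose(a,tcp(th,.5)))
E
```

```text
time: 4.73
tool_pos: [476.3, 288.7, 136.2]
tcp_rot: [1.831, 1.555, 0.94]
contact_force: [1.3, -11.1, 2.5]
grip_width: 34.0
[476.27389686 288.68995119 136.15588537] [  1.33395285 -11.05918467   2.52249685] [-2.07414468 -0.16261973 -0.0058204 ] [476.84758685 288.55927928 137.06262879]
0.6 [-1.13  0.71 -0.  ] [ 0.   0.  -0.1]
0.7 [-2.19  1.53  0.  ] [ 0.  -0.  -0.2]
0.8 [-3.16  2.44 -0.  ] [ 0.   0.  -0.3]
0.85 [-3.61  2.94 -0.  ] [-0.    0.   -0.35]
0.9 [-4.03  3.46  0.  ] [ 0.   0.  -0.4]
```

View pics/s6.png

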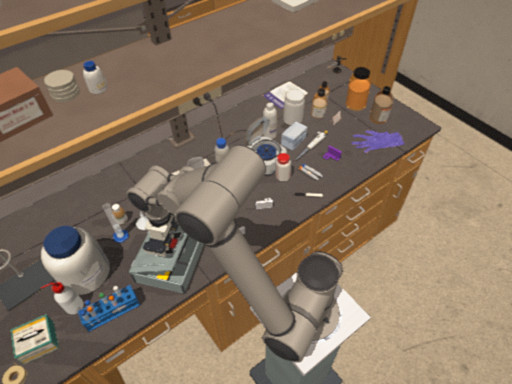

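The scene shows the lid coming up, with the yellow bay outline visible at about (160,275). I continue to about 0.85 rad.

```bash
python3 -m creep '[{"tx":-1.13,"ty":0.71,"tz":0,"wx":0,"wy":0,"wz":-0.1,"gripper":0.8},{"tx":-2.19,"ty":1.53,"tz":0,"wx":0,"wy":0,"wz":-0.2,"gripper":0.8},{"tx":-3.16,"ty":2.44,"tz":0,"wx":0,"wy":0,"wz":-0.3,"gripper":0.8},{"tx":-3.61,"ty":2.94,"tz":0,"wx":0,"wy":0,"wz":-0.35,"gripper":0.8},{"tx":-3.61,"ty":2.94,"tz":0,"wx":0,"wy":0,"wz":-0.35,"gripper":0.8},{"tx":-3.61,"ty":2.94,"tz":0,"wx":0,"wy":0,"wz":-0.35,"gripper":0.8}]'
python3 - <<'E'
from pull import *
o=get_obs();print(o['tool_pos'],o['contact_force'],o['moment'],tcp(.85,.5)[0])
c=cam('top'); save(c,'t7'); c=cam('wrist'); save(c,'w7')
E
```

```text
time: 5.33
tool_pos: [497.1, 305.2, 170.5]
tcp_rot: [-1.591, 1.237, -2.481]
contact_force: [2.0, -9.6, 5.4]
grip_width: 33.7
[497.06145716 305.24191664 170.52567677] [ 1.99176505 -9.64783826  5.42153539] [-1.65226876 -0.05323723  0.37526137] [499.84694059 306.8537913  173.15146088]
```

View pics/w7.png

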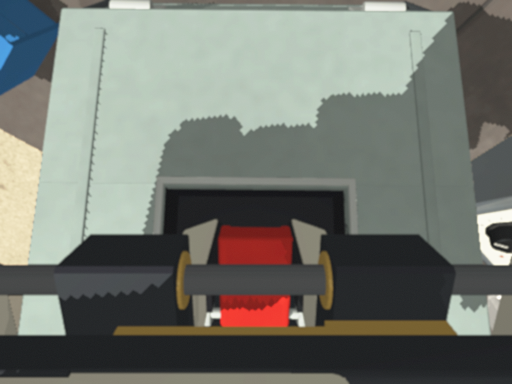

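```bash
python3 -m creep '[{"tx":0,"ty":0,"tz":0,"wx":0,"wy":0,"wz":0,"gripper":0},{"tx":0,"ty":0,"tz":0,"wx":0,"wy":0,"wz":0,"gripper":0},{"tx":0,"ty":0,"tz":0,"wx":0,"wy":0,"wz":0,"gripper":0},{"tx":-2,"ty":0,"tz":0,"wx":0,"wy":0,"wz":0,"gripper":0},{"tx":-5,"ty":0,"tz":0,"wx":0,"wy":0,"wz":0,"gripper":0},{"tx":-9,"ty":0,"tz":0,"wx":0,"wy":0,"wz":0,"gripper":0},{"tx":-13,"ty":0,"tz":0,"wx":0,"wy":0,"wz":0,"gripper":0},{"tx":-13,"ty":0,"tz":0,"wx":0,"wy":0,"wz":0,"gripper":0}]'
python3 - <<'E'
from pull import *
np.set_printoptions(precision=2,suppress=True)
o=get_obs();print(o['tool_pos'],o['contact_force'],o['joint_positions'],o['grip_width'])
c=cam('top'); save(c,'t8'); c=cam('wrist'); save(c,'w8');np.save('pics/w8.npy',c,allow_pickle=True); p=pts(c)
c0=np.load('pics/top0.npy',allow_pickle=True).item();p0=pts(c0)
for u,v in [(32,135),(60,155),(20,175),(60,208),(217,120),(240,150)]: q=p0[v,u]; print(u,v,q,(q-CO)@cx(),(q-CO)@cy())
# lid angle from plane of wrist points
m=p[60:170,120:420].reshape(-1,3); m=m[~np.isnan(m[:,2])]
X=(m-HG)@cx(); Y=(m-HG)@cy(); Z=m[:,2]-72
for lo in (-180,-150,-120,-90,-60,-30): 
    k=(abs(X-lo)<4)&(abs(abs(Y)-80)<25); print(lo,k.sum(),np.median(Z[k]) if k.any() else 0)
E
```

```text
time: 6.1
tool_pos: [532.8, 335.2, 301.4]
tcp_rot: [-1.585, 1.256, -2.475]
contact_force: [1.1, 0.5, 0.3]
grip_width: 45.9
[532.76 335.15 301.41] [1.1  0.46 0.25] [ 0.47  0.74  0.69 -0.07  2.02  1.34] 45.89871608909868
32 135 [648.59 577.78 240.69] 297.6953106577425 119.4342661197056
60 155 [597.54 516.69 179.8 ] 219.71876645104362 103.41097513169778
20 175 [536.15 662.01 151.02] 262.13999789839477 255.34761961409737
60 208 [432.12 561.98  70.65] 118.45904006430096 241.82713303646935
217 120 [734.    10.44 112.14] 11.36493860301429 -377.74480001816517
240 150 [652.81 -64.35   2.64] -98.72630169760646 -385.72916199594437
-180 0 0
-150 0 0
-120 0 0
-90 0 0
-60 1292 74.52870841584871
-30 1195 42.89651743063325
```

View pics/w8.png

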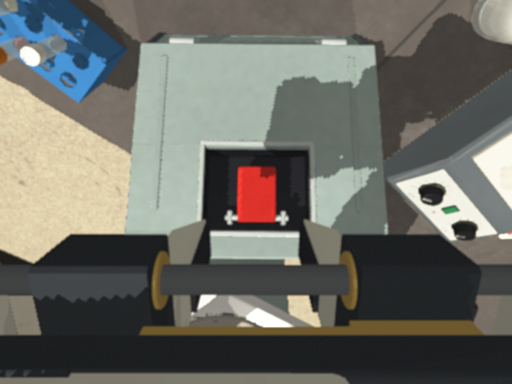

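View pics/t8.png

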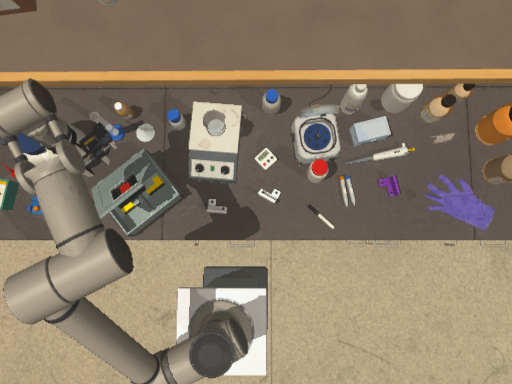

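```bash
cat >> pull.py <<'E'
def edge(th,s,yy=82,dn=0,pt=None):
    """TCP at distance s from hinge along lid, tool pointing to hinge"""
    e=np.array([-np.cos(th),np.sin(th)]); n=np.array([np.sin(th),np.cos(th)])
    q=s*e+(3+dn)*n; ph=th if pt is None else pt
    x=np.cos(ph)*cx()-np.sin(ph)*np.array([0,0,1]); z=np.sin(ph)*cx()+np.cos(ph)*np.array([0,0,1])
    return HG+q[0]*cx()+yy*cy()+[0,0,q[1]], frame(x,z)
E
python3 - <<'E'
from pull import *
b=edge(.81,245)
print(b[0],rel(*b)); print(rel(b[0]+[20,10,90],b[1]))
P,T=tool(); print(T.as_matrix().round(2))
E
```

```text
[386.66784031 321.60491983 251.51885302] (array([ 7.94, -9.94, -8.08]), array([-1.394, -0.852,  0.839]))
(array([ -1.29, -10.75,  -7.65]), array([-1.394, -0.852,  0.839]))
[[-0.25  0.74  0.63]
 [-0.2   0.6  -0.78]
 [-0.95 -0.32 -0.01]]
```

```bash
python3 -m creep '[{"tx":-1.3,"ty":-4,"tz":-4,"wx":-1.394,"wy":-0.852,"wz":0.839,"gripper":-1},{"tx":-1.3,"ty":-8,"tz":-6,"wx":-1.394,"wy":-0.852,"wz":0.839,"gripper":-1},{"tx":-1.3,"ty":-10.7,"tz":-7.6,"wx":-1.394,"wy":-0.852,"wz":0.839,"gripper":-1},{"tx":-1.3,"ty":-10.7,"tz":-7.6,"wx":-1.394,"wy":-0.852,"wz":0.839,"gripper":-1},{"tx":-1.3,"ty":-10.7,"tz":-7.6,"wx":-1.394,"wy":-0.852,"wz":0.839,"gripper":-1},{"tx":-1.3,"ty":-10.7,"tz":-7.6,"wx":-1.394,"wy":-0.852,"wz":0.839,"gripper":-1},{"tx":-1.3,"ty":-10.7,"tz":-7.6,"wx":-1.394,"wy":-0.852,"wz":0.839,"gripper":-1},{"tx":-1.3,"ty":-10.7,"tz":-7.6,"wx":-1.394,"wy":-0.852,"wz":0.839,"gripper":-1}]'
python3 - <<'E'
from pull import *
o=get_obs();print(o['joint_positions'],o['dq'])
b=edge(.81,245)
print(b[0],rel(*b)); print(rel(b[0]+[20,10,90],b[1]))
E
```

```text
time: 6.87
tool_pos: [405.3, 330.9, 338.8]
tcp_rot: [0.017, 1.223, -0.042]
contact_force: [-0.3, -0.1, -0.5]
grip_width: 90.7
[ 0.67481311  0.13664394  1.5406663  -0.2420698   1.20750328  0.79138365] [-0.01909754 -0.5547135   0.86513916 -0.07881832 -1.27711597 -1.05278561]
[386.66784031 321.60491983 251.51885302] (array([ 7.58, -1.08, -4.67]), array([-0.628, -0.392,  0.382]))
(array([-0.21,  0.08,  0.22]), array([-0.628, -0.392,  0.382]))
```

```bash
python3 -m creep '[{"tx":0,"ty":0,"tz":0,"wx":-0.62,"wy":-0.39,"wz":0.38,"gripper":-1},{"tx":0,"ty":0,"tz":0,"wx":-0.62,"wy":-0.39,"wz":0.38,"gripper":-1},{"tx":0,"ty":0,"tz":0,"wx":-0.62,"wy":-0.39,"wz":0.38,"gripper":-1},{"tx":0,"ty":0,"tz":0,"wx":-0.62,"wy":-0.39,"wz":0.38,"gripper":-1},{"tx":0,"ty":0,"tz":0,"wx":-0.62,"wy":-0.39,"wz":0.38,"gripper":-1},{"tx":0,"ty":0,"tz":0,"wx":-0.62,"wy":-0.39,"wz":0.38,"gripper":-1},{"tx":0,"ty":0,"tz":0,"wx":-0.62,"wy":-0.39,"wz":0.38,"gripper":-1},{"tx":0,"ty":0,"tz":0,"wx":-0.62,"wy":-0.39,"wz":0.38,"gripper":-1}]'
python3 - <<'E'
from pull import *
o=get_obs();print(o['joint_positions'],np.abs(o['dq']).max())
b=edge(.81,245)
print(b[0],rel(*b)); print(rel(b[0]+[20,10,90],b[1]))
c=cam('wrist'); save(c,'w9')
E
```

```text
time: 7.53
tool_pos: [405.4, 329.9, 338.0]
tcp_rot: [0.005, 0.813, 0.662]
contact_force: [0.4, 0.8, -0.2]
grip_width: 91.8
[ 0.44404017 -0.10746043  1.97981691  0.29256728  0.54226119 -0.40717291] 1.659911102395625
[386.66784031 321.60491983 251.51885302] (array([ 4.91,  0.46, -7.39]), array([-0.012, -0.003,  0.007]))
(array([-0.11,  0.06,  0.39]), array([-0.012, -0.003,  0.007]))
```

View pics/w9.png

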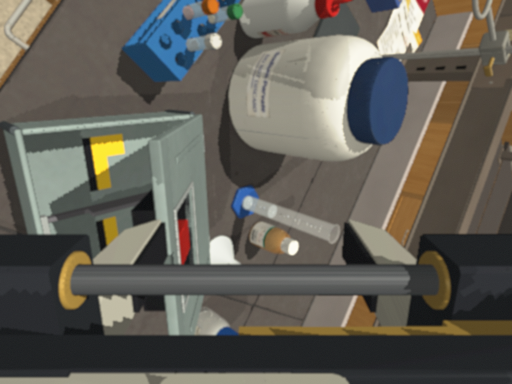

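```bash
python3 -m creep '[{"tx":0,"ty":0.2,"tz":-3,"wx":0,"wy":0,"wz":0,"gripper":-1},{"tx":1,"ty":0.4,"tz":-7,"wx":0,"wy":0,"wz":0,"gripper":-1},{"tx":2,"ty":0.4,"tz":-7.4,"wx":0,"wy":0,"wz":0,"gripper":-1},{"tx":4,"ty":0.4,"tz":-7.4,"wx":0,"wy":0,"wz":0,"gripper":-1},{"tx":4,"ty":0.4,"tz":-7.4,"wx":0,"wy":0,"wz":0,"gripper":-1},{"tx":4,"ty":0.4,"tz":-7.4,"wx":0,"wy":0,"wz":0,"gripper":-1},{"tx":4,"ty":0.4,"tz":-7.4,"wx":0,"wy":0,"wz":0,"gripper":-1}]'
python3 - <<'E'
from pull import *
o=get_obs();print(o['joint_positions'],np.abs(o['dq']).max())
b=edge(.81,245); print(rel(*b)); b=edge(.81,175); print(rel(*b))
c=cam('wrist'); save(c,'w10'); p=pts(c)
m=p[:230].reshape(-1,3); m=m[~np.isnan(m[:,2])]; X=(m-HG)@cx();Y=(m-HG)@cy();Z=m[:,2]-72
k=(abs(Y)<112)&(X<20)&(X>-190)&(Z>15); n=np.array([np.sin(.81),0,np.cos(.81)]); 
S=-X*np.cos(.81)+Z*np.sin(.81); N=X*np.sin(.81)+Z*np.cos(.81)
k&=abs(N)<40
for lo in range(100,215,10):
    q=k&(abs(S-lo)<5)&(Y>60); print(lo,q.sum(),np.percentile(N[q],[5,50,95]).round(1) if q.sum()>5 else '')
q=k&(Y>60)&(S>100); print('Smax',np.percentile(S[q],99),'Ymax',np.percentile(Y[q],99))
E
```

```text
time: 8.17
tool_pos: [383.3, 318.3, 260.4]
tcp_rot: [0.006, 0.812, 0.661]
contact_force: [0.8, 0.2, 0.5]
grip_width: 91.6
[ 0.44170611 -0.06171912  2.17824653  0.50187989  0.31561385 -0.63485675] 0.013412941334977505
(array([ 0.97,  0.05, -0.28]), array([-0.014, -0.002,  0.008]))
(array([ 7.97,  0.11, -0.26]), array([-0.014, -0.002,  0.008]))
100 1 
110 5 
120 4 
130 5 
140 6 [8.8 9.2 9.7]
150 6 [8.7 9.1 9.6]
160 13 [8.6 9.4 9.5]
170 9 [8.6 8.6 9.4]
180 0 
190 0 
200 88 [-1.8  2.7  8.1]
210 944 [-1.   3.3  7.4]
Smax 207.74637977958758 Ymax 111.51375597856787
```

View pics/w10.png

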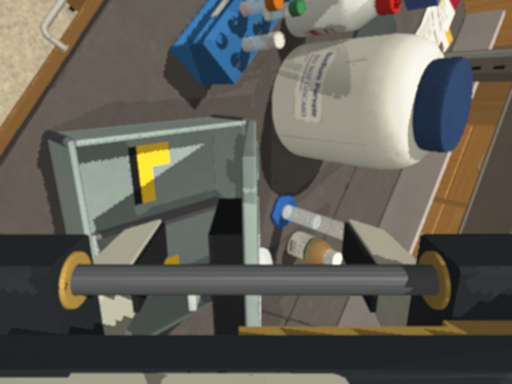

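```bash
python3 -m creep '[{"tx":3,"ty":0.1,"tz":-0.2,"wx":0,"wy":0,"wz":0,"gripper":-1},{"tx":6,"ty":0.1,"tz":-0.2,"wx":0,"wy":0,"wz":0,"gripper":-1},{"tx":8,"ty":0.1,"tz":-0.2,"wx":0,"wy":0,"wz":0,"gripper":-1},{"tx":8,"ty":0.1,"tz":-0.2,"wx":0,"wy":0,"wz":0,"gripper":-1},{"tx":8,"ty":0.1,"tz":-0.2,"wx":0,"wy":0,"wz":0,"gripper":-1}]'
python3 - <<'E'
from pull import *
o=get_obs();print(o['joint_positions'],np.abs(o['dq']).max())
b=edge(.81,175); print(rel(*b))
c=cam('wrist'); save(c,'w11')
E
```

```text
time: 8.63
tool_pos: [433.0, 339.5, 221.8]
tcp_rot: [0.041, 0.837, 0.708]
contact_force: [0.2, 0.5, -0.8]
grip_width: 91.9
[ 0.40974654  0.11060654  2.11467255  0.77805564  0.2837841  -0.94060316] 0.03561138431203963
(array([ 1.65,  1.42, -1.36]), array([-0.015, -0.027, -0.024]))
```

View pics/w11.png

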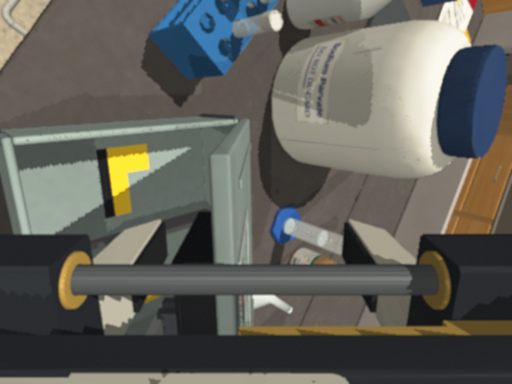

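```bash
python3 - <<'E'
from pull import *
for pt in (.95,1.05):
  for s in (195,178):
    # keep point at edge grasp (187) centred: shift N for tilt
    b=edge(.81,s,pt=pt); print(pt,s,rel(*b))
E
```

```text
0.95 195 (array([-0.29,  1.44, -1.41]), array([-0.013,  0.113, -0.025]))
0.95 178 (array([ 1.41,  1.4 , -1.36]), array([-0.013,  0.113, -0.025]))
1.05 195 (array([-0.29,  1.44, -1.41]), array([-0.011,  0.213, -0.025]))
1.05 178 (array([ 1.41,  1.4 , -1.36]), array([-0.011,  0.213, -0.025]))
```

```bash
python3 -m creep '[{"tx":-0.3,"ty":0,"tz":0,"wx":0,"wy":0.2,"wz":-0.02,"gripper":-1},{"tx":-0.3,"ty":0,"tz":0,"wx":0,"wy":0.2,"wz":-0.02,"gripper":-1},{"tx":-0.3,"ty":0,"tz":0,"wx":0,"wy":0.2,"wz":-0.02,"gripper":-1},{"tx":-0.3,"ty":0,"tz":0,"wx":0,"wy":0.2,"wz":-0.02,"gripper":-1}]'
python3 - <<'E'
from pull import *
o=get_obs();print(o['joint_positions'],np.abs(o['dq']).max())
for s in (195,178):
    b=edge(.81,s,pt=1.03); print(rel(*b))
E
```

```text
time: 9.02
tool_pos: [432.7, 338.0, 227.1]
tcp_rot: [0.012, 1.036, 0.674]
contact_force: [1.4, 1.6, 0.5]
grip_width: 91.7
[ 0.45982056  0.13680441  1.93677486  0.2081618   0.55272243 -0.35061091] 0.13441215082869581
(array([ 0.42,  1.56, -1.63]), array([-0.01 , -0.006, -0.001]))
(array([ 2.07,  1.56, -1.25]), array([-0.01 , -0.006, -0.001]))
```

```bash
python3 -m creep '[{"tx":0.5,"ty":1,"tz":-1.2,"wx":0,"wy":0,"wz":0,"gripper":-1},{"tx":1.2,"ty":1.5,"tz":-1.6,"wx":0,"wy":0,"wz":0,"gripper":-1},{"tx":2,"ty":1.5,"tz":-1.6,"wx":0,"wy":0,"wz":0,"gripper":-1},{"tx":2,"ty":1.5,"tz":-1.6,"wx":0,"wy":0,"wz":0,"gripper":-1},{"tx":2,"ty":1.5,"tz":-1.6,"wx":0,"wy":0,"wz":0,"gripper":-1}]'
python3 - <<'E'
from pull import *
o=get_obs();print(o['joint_positions'],np.abs(o['dq']).max())
for s in (195,178):
    b=edge(.81,s,pt=1.03); print(rel(*b))
c=cam('wrist'); save(c,'w12')
E
```

```text
time: 9.43
tool_pos: [419.2, 348.1, 199.3]
tcp_rot: [0.021, 1.036, 0.684]
contact_force: [0.8, 0.7, -0.4]
grip_width: 91.9
[ 0.49609702  0.16829395  1.9892017   0.21293614  0.46652547 -0.33201966] 0.00841038401402654
(array([-1.75, -0.04,  0.17]), array([-0.011, -0.006, -0.006]))
(array([-0.1 , -0.05,  0.55]), array([-0.011, -0.006, -0.006]))
```

View pics/w12.png

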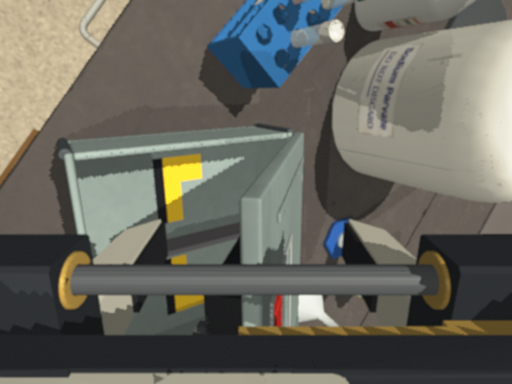

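The lid edge (245–300, 200) is between the fingers, so I close.

```bash
python3 -m creep '[{"tx":0,"ty":0,"tz":0.2,"wx":0,"wy":0,"wz":0,"gripper":1},{"tx":0,"ty":0,"tz":0.2,"wx":0,"wy":0,"wz":0,"gripper":1},{"tx":0,"ty":0,"tz":0.2,"wx":0,"wy":0,"wz":0,"gripper":1},{"tx":0,"ty":0,"tz":0.2,"wx":0,"wy":0,"wz":0,"gripper":1},{"tx":0,"ty":0,"tz":0.2,"wx":0,"wy":0,"wz":0,"gripper":1},{"tx":0,"ty":0,"tz":0.2,"wx":0,"wy":0,"wz":0,"gripper":1},{"tx":0,"ty":0,"tz":0.2,"wx":0,"wy":0,"wz":0,"gripper":1},{"tx":0,"ty":0,"tz":0.2,"wx":0,"wy":0,"wz":0,"gripper":1}]'
python3 - <<'E'
from pull import *
o=get_obs();print(o['joint_positions'],np.abs(o['dq']).max(),o['contact_force'],o['grip_width'])
E
```

```text
time: 10.15
tool_pos: [420.5, 349.2, 199.8]
tcp_rot: [0.021, 1.037, 0.684]
contact_force: [0.3, -0.8, -0.1]
grip_width: 43.0
[ 0.49675415  0.17071648  1.98404     0.2111623   0.4698508  -0.32940199] 0.0019117276454526583 [ 0.2750495  -0.77018309 -0.05178232] 42.95836487889486
```

```bash
python3 -m creep '[{"tx":0,"ty":0,"tz":0,"wx":0,"wy":0,"wz":0,"gripper":1},{"tx":0,"ty":0,"tz":0,"wx":0,"wy":0,"wz":0,"gripper":1},{"tx":0,"ty":0,"tz":0,"wx":0,"wy":0,"wz":0,"gripper":1},{"tx":0,"ty":0,"tz":0,"wx":0,"wy":0,"wz":0,"gripper":1},{"tx":0,"ty":0,"tz":0,"wx":0,"wy":0,"wz":0,"gripper":1},{"tx":0,"ty":0,"tz":0,"wx":0,"wy":0,"wz":0,"gripper":1},{"tx":0,"ty":0,"tz":0,"wx":0,"wy":0,"wz":0,"gripper":1},{"tx":0,"ty":0,"tz":0,"wx":0,"wy":0,"wz":0,"gripper":1}]'
python3 - <<'E'
from pull import *
np.set_printoptions(precision=2,suppress=True)
o=get_obs();print(o['joint_positions'],o['contact_force'],o['grip_width'])
P,T=tool(); g=P-19*T.as_matrix()[:,0]; q=g-HG; print(q@cx(),q@cy(),q[2],'s',np.hypot(q@cx(),q[2]),'th',np.arctan2(q[2],-(q@cx()))-3/190)
c=cam('wrist'); save(c,'w13')
E
```

```text
time: 10.82
tool_pos: [420.9, 349.5, 200.3]
tcp_rot: [0.021, 1.036, 0.684]
contact_force: [1.8, 1.5, -1.2]
grip_width: 14.9
[ 0.5   0.17  1.98  0.21  0.47 -0.33] [ 1.76  1.45 -1.19] 14.930564725223489
-132.3111553216207 82.41535684222276 144.61209957351295 s 196.00740079293348 th 0.813999556502456
```

View pics/w13.png

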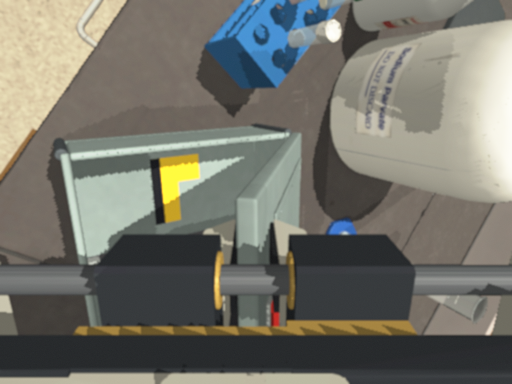

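```bash
cat >> pull.py <<'E'
def sw(th,pt,s=196,yy=82.4):
    e=np.array([-np.cos(th),np.sin(th)]); n=np.array([np.sin(th),np.cos(th)]); q=s*e+3*n
    x=np.cos(pt)*cx()-np.sin(pt)*np.array([0,0,1]); z=np.sin(pt)*cx()+np.cos(pt)*np.array([0,0,1])
    return HG+q[0]*cx()+yy*cy()+[0,0,q[1]]+19*x, frame(x,z)
E
python3 - <<'E'
from pull import *
a=sw(.814,1.036); print(a[0])
for th in (.9,1.0,1.1,1.2,1.3,1.4,1.5,1.6,1.65): pt=max(1.036,th); print(th,*relpose(a,sw(th,pt)),sw(th,pt)[0].round())
print('---')
a=sw(1.2,1.2)
for th in (1.3,1.4,1.5,1.6,1.65,1.67): print(th,*relpose(a,sw(th,th)))
E
```

```text
[420.8897898  349.33739906 200.21242656]
0.9 [-0.27 -0.    1.66] [0. 0. 0.] [431. 357. 211.]
1.0 [-0.41 -0.    3.62] [0. 0. 0.] [444. 367. 222.]
1.1 [-0.36  0.    5.45] [-0.     0.064  0.   ] [456. 377. 231.]
1.2 [-0.13  0.    7.21] [0.    0.164 0.   ] [469. 388. 238.]
1.3 [0.28 0.   8.93] [-0.     0.264 -0.   ] [482. 398. 243.]
1.4 [ 0.85  0.   10.6 ] [-0.     0.364 -0.   ] [496. 409. 247.]
1.5 [ 1.59 -0.   12.21] [-0.     0.464 -0.   ] [509. 420. 249.]
1.6 [ 2.49 -0.   13.74] [-0.     0.564 -0.   ] [523. 431. 249.]
1.65 [ 2.99 -0.   14.47] [-0.     0.614 -0.   ] [530. 436. 248.]
---
1.3 [0.12 0.   1.77] [-0.   0.1 -0. ]
1.4 [0.41 0.   3.51] [-0.   0.2 -0. ]
1.5 [ 0.88 -0.    5.22] [-0.   0.3 -0. ]
1.6 [ 1.51 -0.    6.87] [-0.   0.4 -0. ]
1.65 [ 1.89 -0.    7.67] [-0.    0.45 -0.  ]
1.67 [ 2.06 -0.    7.98] [-0.    0.47 -0.  ]
```

```bash
python3 -m creep '[{"tx":0,"ty":0,"tz":0,"wx":0,"wy":0,"wz":0,"gripper":1},{"tx":0,"ty":0,"tz":0,"wx":0,"wy":0,"wz":0,"gripper":1},{"tx":-0.27,"ty":0,"tz":1.66,"wx":0,"wy":0,"wz":0,"gripper":1},{"tx":-0.4,"ty":0,"tz":3.6,"wx":0,"wy":0,"wz":0,"gripper":1},{"tx":-0.36,"ty":0,"tz":5.45,"wx":0,"wy":0.064,"wz":0,"gripper":1},{"tx":-0.13,"ty":0,"tz":7.2,"wx":0,"wy":0.164,"wz":0,"gripper":1},{"tx":-0.13,"ty":0,"tz":7.2,"wx":0,"wy":0.164,"wz":0,"gripper":1}]'
python3 - <<'E'
from pull import *
np.set_printoptions(precision=2,suppress=True)
o=get_obs();print(o['joint_positions'],o['contact_force'],o['moment'],o['grip_width'])
P,T=tool(); g=P-19*T.as_matrix()[:,0]; q=g-HG; print(q@cx(),q@cy(),q[2],'s',np.hypot(q@cx(),q[2]),'th',np.arctan2(q[2],-(q@cx()))-3/190)
c=cam('wrist'); save(c,'w14')
E
```

```text
time: 11.45
tool_pos: [470.7, 388.9, 238.8]
tcp_rot: [0.035, 1.206, 0.699]
contact_force: [-6.4, -1.7, 13.4]
grip_width: 10.1
[ 0.53  0.3   1.61  0.08  0.87 -0.17] [-6.41 -1.72 13.43] [-0.47  0.9   0.32] 10.065965577001657
-65.84498365469824 82.19158176193682 184.55843135246954 s 195.95248519927398 th 1.212313283911999
```

View pics/w14.png

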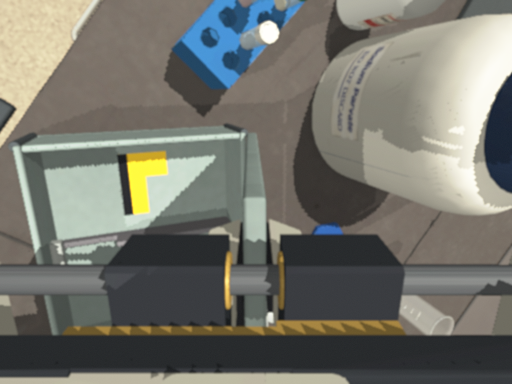

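The grip is flush at 10 mm and the lid follows, at about 1.2 rad. I swing it fully open.

```bash
python3 -m creep '[{"tx":0.12,"ty":0,"tz":1.77,"wx":0,"wy":0.1,"wz":0,"gripper":1},{"tx":0.41,"ty":0,"tz":3.51,"wx":0,"wy":0.2,"wz":0,"gripper":1},{"tx":0.88,"ty":0,"tz":5.22,"wx":0,"wy":0.3,"wz":0,"gripper":1},{"tx":1.5,"ty":0,"tz":6.87,"wx":0,"wy":0.4,"wz":0,"gripper":1},{"tx":1.9,"ty":0,"tz":7.67,"wx":0,"wy":0.45,"wz":0,"gripper":1},{"tx":2.06,"ty":0,"tz":7.98,"wx":0,"wy":0.47,"wz":0,"gripper":1},{"tx":2.06,"ty":0,"tz":7.98,"wx":0,"wy":0.47,"wz":0,"gripper":1},{"tx":2.06,"ty":0,"tz":7.98,"wx":0,"wy":0.47,"wz":0,"gripper":1}]'
python3 - <<'E'
from pull import *
np.set_printoptions(precision=2,suppress=True)
o=get_obs();print(o['joint_positions'],o['contact_force'],o['moment'],o['grip_width'])
P,T=tool(); g=P-19*T.as_matrix()[:,0]; q=g-HG; print(q@cx(),q@cy(),q[2],'s',np.hypot(q@cx(),q[2]),'th',np.arctan2(q[2],-(q@cx()))-3/190)
c=cam('wrist'); save(c,'w15')
E
```

```text
time: 12.17
tool_pos: [527.9, 435.6, 244.4]
tcp_rot: [3.022, 1.451, -2.593]
contact_force: [-19.7, -9.0, -2.7]
grip_width: 11.0
[ 0.58  0.73  0.82  0.    1.71 -0.09] [-19.69  -9.01  -2.69] [-0.69  2.28 -0.1 ] 10.990671553036762
16.995666334008718 83.03966858912932 191.28943825594052 s 192.0429687919093 th 1.6436220748014494
```

View pics/w15.png

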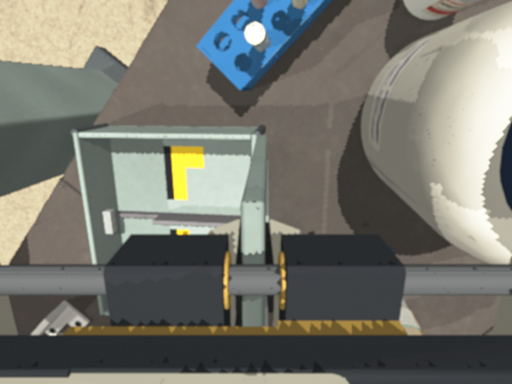

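```bash
python3 -m creep '[{"tx":0,"ty":0,"tz":0,"wx":0,"wy":0,"wz":0,"gripper":0},{"tx":0,"ty":0,"tz":0,"wx":0,"wy":0,"wz":0,"gripper":0},{"tx":0,"ty":0,"tz":0,"wx":0,"wy":0,"wz":0,"gripper":0},{"tx":0,"ty":0,"tz":0,"wx":0,"wy":0,"wz":0,"gripper":0},{"tx":-3,"ty":0,"tz":0,"wx":0,"wy":0,"wz":0,"gripper":0},{"tx":-7,"ty":0,"tz":0,"wx":0,"wy":0,"wz":0,"gripper":0},{"tx":-11,"ty":0,"tz":0,"wx":0,"wy":0,"wz":0,"gripper":0},{"tx":-11,"ty":0,"tz":0,"wx":0,"wy":0,"wz":0,"gripper":-0.3}]'
python3 - <<'E'
from pull import *
np.set_printoptions(precision=2,suppress=True)
o=get_obs();print(o['joint_positions'],o['contact_force'],o['grip_width'])
c=cam('wrist'); save(c,'w16'); c=cam('scene'); save(c,'s16'); p=pts(c)
L=np.array([424.3,19.2,0])
yl=np.radians(-4.7)
for s in(1,-1): print(s,rel(L+[0,0,300],down(s*cx(yl))))
print(HG,tool()[0])
E
```

```text
time: 12.88
tool_pos: [544.8, 443.9, 368.0]
tcp_rot: [3.031, 1.49, -2.586]
contact_force: [-0.3, -0.9, 2.2]
grip_width: 49.0
[ 0.57  0.78  0.4   0.    2.04 -0.09] [-0.25 -0.88  2.21] 49.01739384358296
1 (array([  8.97, -26.05, -34.89]), array([ 0.75, -0.09,  0.03]))
-1 (array([  8.97, -26.05, -34.89]), array([-2.39, -0.03, -0.12]))
[568.22 361.24  72.  ] [543.76 443.32 359.22]
```

View pics/w16.png

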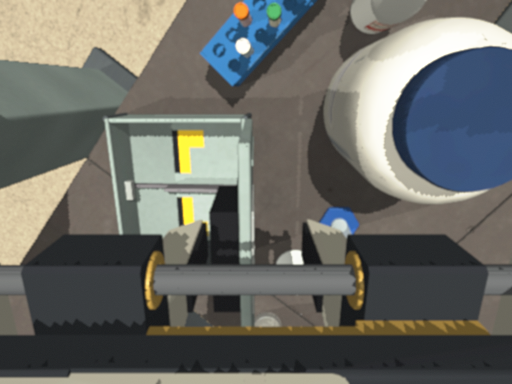

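View pics/s16.png

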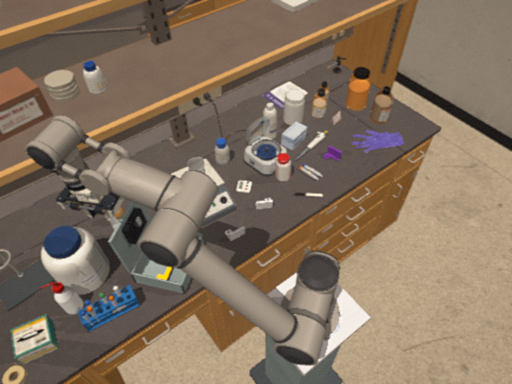

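```bash
python3 -m creep '[{"tx":-1,"ty":-6,"tz":-8,"wx":0.1,"wy":-0.05,"wz":0,"gripper":0},{"tx":0,"ty":-10,"tz":-13,"wx":0.3,"wy":-0.09,"wz":0.03,"gripper":0},{"tx":4,"ty":-15,"tz":-20,"wx":0.75,"wy":-0.09,"wz":0.03,"gripper":0},{"tx":9,"ty":-26,"tz":-35,"wx":0.75,"wy":-0.09,"wz":0.03,"gripper":0},{"tx":9,"ty":-26,"tz":-35,"wx":0.75,"wy":-0.09,"wz":0.03,"gripper":0},{"tx":9,"ty":-26,"tz":-35,"wx":0.75,"wy":-0.09,"wz":0.03,"gripper":0},{"tx":9,"ty":-26,"tz":-35,"wx":0.75,"wy":-0.09,"wz":0.03,"gripper":0},{"tx":9,"ty":-26,"tz":-35,"wx":0.75,"wy":-0.09,"wz":0.03,"gripper":0}]'
python3 - <<'E'
from pull import *
L=np.array([424.3,19.2,0]); yl=np.radians(-4.7)
print(rel(L+[-50,0,220],down(cx(yl))))
E
```

```text
time: 13.65
tool_pos: [455.1, 137.7, 319.6]
tcp_rot: [-2.991, 1.558, -3.079]
contact_force: [1.4, -1.2, 0.6]
grip_width: 46.0
(array([ 10.07, -12.49,  -6.88]), array([-0.006, -0.012,  0.002]))
```

```bash
python3 -m creep '[{"tx":8,"ty":-17,"tz":-3,"wx":0,"wy":-0.01,"wz":0,"gripper":0},{"tx":8,"ty":-19,"tz":-3,"wx":0,"wy":-0.01,"wz":0,"gripper":0},{"tx":8,"ty":-19,"tz":-3,"wx":0,"wy":-0.01,"wz":0,"gripper":0},{"tx":8,"ty":-19,"tz":-3,"wx":0,"wy":-0.01,"wz":0,"gripper":0},{"tx":8,"ty":-19,"tz":-3,"wx":0,"wy":-0.01,"wz":0,"gripper":0},{"tx":8,"ty":-19,"tz":-3,"wx":0,"wy":-0.01,"wz":0,"gripper":0},{"tx":8,"ty":-19,"tz":-3,"wx":0,"wy":-0.01,"wz":0,"gripper":0},{"tx":8,"ty":-19,"tz":-3,"wx":0,"wy":-0.01,"wz":0,"gripper":0}]'
cat > brk.py <<'E'
from pull import *
import sys
np.set_printoptions(precision=2,suppress=True)
def measure(c,zb=0,near=None):
    p=pts(c); m=((p[...,2]>zb+34)&(p[...,2]<zb+52)).astype(np.uint8); m[232:]=0
    hsv=cv2.cvtColor(c['frame'],cv2.COLOR_RGB2HSV); m[hsv[...,1]>90]=0
    n,l,st,ce=cv2.connectedComponentsWithStats(m)
    for i in range(1,n):
        if st[i,4]<80: continue
        s=p[l==i]; r=cv2.minAreaRect(s[:,:2].astype(np.float32)); 
        w,h=r[1]; a=r[2] if w>h else r[2]+90
        if 55<max(w,h)<85 and min(w,h)<20: print(ce[i].round(),'c',np.round(r[0],1),'size',w,h,'long dir deg',a%180,'yaw',a%180-90,'ztop',np.median(s[:,2]))
if __name__=='__main__':
    print(tool()[0],np.abs(get_obs()['dq']).max())
    c=cam('wrist'); save(c,sys.argv[1]); measure(c)
E
python3 brk.py w17
```

```text
time: 14.32
tool_pos: [410.1, -46.9, 241.4]
tcp_rot: [-3.067, 1.569, 3.131]
contact_force: [-0.1, -1.6, 0.9]
grip_width: 46.0
[410.09 -46.92 241.41] 0.03950889854355695
[262.  93.] c [424.8  19.6] size 68.19251251220703 9.327014923095703 long dir deg 85.24813079833984 yaw -4.751869201660156 ztop 43.70514786624804
```

View pics/w17.png

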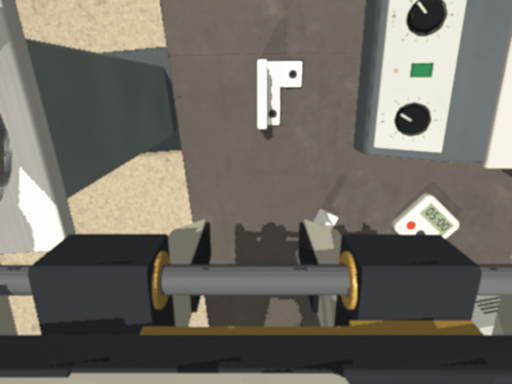

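The wall of the left bracket is at (262,93) px and its ear at (290,75), at the +y end, so it is left-handed. I go above it and down.

```bash
python3 - <<'E'
from pull import *
L=np.array([424.8,19.6,0]); yl=np.radians(-4.75)
print(rel(L+[0,0,80],down(cx(yl))),rel(L+[0,0,14],down(cx(yl))))
E
```

```text
(array([16.18,  6.7 ,  0.87]), array([-0.001, -0.   ,  0.   ])) (array([22.78,  6.7 ,  0.87]), array([-0.001, -0.   ,  0.   ]))
```

```bash
python3 -m creep '[{"tx":4,"ty":5,"tz":0.8,"wx":0,"wy":0,"wz":0,"gripper":0},{"tx":8,"ty":6.7,"tz":0.87,"wx":0,"wy":0,"wz":0,"gripper":0},{"tx":12,"ty":6.7,"tz":0.87,"wx":0,"wy":0,"wz":0,"gripper":0},{"tx":16,"ty":6.7,"tz":0.87,"wx":0,"wy":0,"wz":0,"gripper":0},{"tx":16,"ty":6.7,"tz":0.87,"wx":0,"wy":0,"wz":0,"gripper":0},{"tx":16,"ty":6.7,"tz":0.87,"wx":0,"wy":0,"wz":0,"gripper":0},{"tx":16,"ty":6.7,"tz":0.87,"wx":0,"wy":0,"wz":0,"gripper":0}]'
python3 - <<'E'
from pull import *
L=np.array([424.8,19.6,0]); yl=np.radians(-4.75)
print(rel(L+[0,0,14],down(cx(yl))))
c=cam('wrist'); save(c,'w18')
E
```

```text
time: 14.95
tool_pos: [425.2, 20.0, 82.0]
tcp_rot: [-2.545, 1.569, -2.627]
contact_force: [-0.6, -0.1, 0.3]
grip_width: 45.9
(array([ 6.8 , -0.04, -0.03]), array([ 0.001, -0.001,  0.001]))
```

View pics/w18.png

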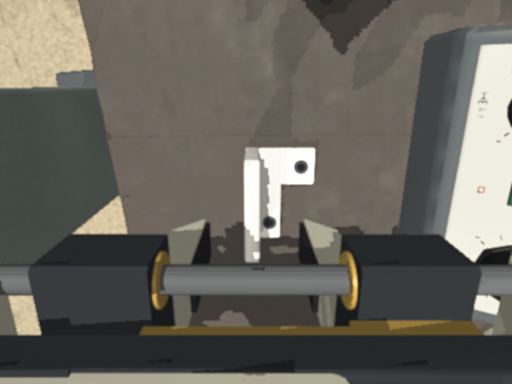

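The wall (252,205) sits between the fingers.

```bash
python3 -m creep '[{"tx":3.5,"ty":0,"tz":0,"wx":0,"wy":0,"wz":0,"gripper":0},{"tx":6.8,"ty":0,"tz":0,"wx":0,"wy":0,"wz":0,"gripper":0},{"tx":6.8,"ty":0,"tz":0,"wx":0,"wy":0,"wz":0,"gripper":0.4},{"tx":6.8,"ty":0,"tz":0,"wx":0,"wy":0,"wz":0,"gripper":1},{"tx":6.8,"ty":0,"tz":0,"wx":0,"wy":0,"wz":0,"gripper":1},{"tx":6.8,"ty":0,"tz":0,"wx":0,"wy":0,"wz":0,"gripper":1},{"tx":6.8,"ty":0,"tz":0,"wx":0,"wy":0,"wz":0,"gripper":1},{"tx":6.8,"ty":0,"tz":0,"wx":0,"wy":0,"wz":0,"gripper":1}]'
python3 -m creep '[{"tx":0,"ty":0,"tz":0,"wx":0,"wy":0,"wz":0,"gripper":1},{"tx":0,"ty":0,"tz":0,"wx":0,"wy":0,"wz":0,"gripper":1},{"tx":0,"ty":0,"tz":0,"wx":0,"wy":0,"wz":0,"gripper":1},{"tx":0,"ty":0,"tz":0,"wx":0,"wy":0,"wz":0,"gripper":1}]'
```

```text
time: 15.67
tool_pos: [425.9, 18.6, 15.5]
tcp_rot: [-0.373, 1.568, -0.457]
contact_force: [-0.5, -0.3, 1.0]
grip_width: 10.5
time: 16.0
tool_pos: [425.9, 18.6, 15.4]
tcp_rot: [-0.429, 1.568, -0.513]
contact_force: [-2.2, 0.2, 11.2]
grip_width: 9.8
```

```bash
python3 - <<'E'
from pull import *
B=CO-20*cx()+56*cy(); print(CO,B)
print(rel(B+[0,0,170],down(cx())))
E
```

```text
[489.95646463 298.98655148   0.        ] [439.44348184 330.36231553   0.        ]
(array([-15.49,  31.16,  -1.24]), array([-0.756,  0.002,  0.002]))
```

```bash
python3 -m creep '[{"tx":-4,"ty":0,"tz":0,"wx":0,"wy":0,"wz":0,"gripper":1},{"tx":-8,"ty":0,"tz":0,"wx":0,"wy":0,"wz":0,"gripper":1},{"tx":-12,"ty":3,"tz":0,"wx":-0.1,"wy":0,"wz":0,"gripper":1},{"tx":-15.5,"ty":10,"tz":0,"wx":-0.3,"wy":0,"wz":0,"gripper":1},{"tx":-15.5,"ty":31,"tz":-1.2,"wx":-0.756,"wy":0,"wz":0,"gripper":1},{"tx":-15.5,"ty":31,"tz":-1.2,"wx":-0.756,"wy":0,"wz":0,"gripper":1},{"tx":-15.5,"ty":31,"tz":-1.2,"wx":-0.756,"wy":0,"wz":0,"gripper":1},{"tx":-15.5,"ty":31,"tz":-1.2,"wx":-0.756,"wy":0,"wz":0,"gripper":1}]'
python3 - <<'E'
from pull import *
B=CO-20*cx()+56*cy()
print(get_obs()['grip_width'],rel(B+[0,0,170],down(cx())),rel(B-60*cy()+[0,0,170],down(cx())))
E
```

```text
time: 16.67
tool_pos: [436.0, 247.9, 162.7]
tcp_rot: [-1.085, 1.569, -0.439]
contact_force: [1.1, -0.3, -1.7]
grip_width: 9.9
9.882381011026963 (array([-0.73,  6.37,  5.24]), array([-0.025,  0.001,  0.001])) (array([-0.73,  0.37,  5.4 ]), array([-0.025,  0.001,  0.001]))
```

```bash
python3 -m creep '[{"tx":-0.7,"ty":0.4,"tz":4,"wx":-0.025,"wy":0,"wz":0,"gripper":1},{"tx":-0.7,"ty":0.4,"tz":4,"wx":-0.025,"wy":0,"wz":0,"gripper":1},{"tx":-0.7,"ty":0.4,"tz":4,"wx":-0.025,"wy":0,"wz":0,"gripper":1},{"tx":-0.7,"ty":0.4,"tz":4,"wx":-0.025,"wy":0,"wz":0,"gripper":1},{"tx":-0.7,"ty":0.4,"tz":4,"wx":-0.025,"wy":0,"wz":0,"gripper":1}]'
cat > bay.py <<'E'
from pull import *
import sys
np.set_printoptions(precision=1,suppress=True)
print(tool()[0],np.abs(get_obs()['dq']).max())
c=cam('wrist'); save(c,sys.argv[1]); p=pts(c)
hsv=cv2.cvtColor(c['frame'],cv2.COLOR_RGB2HSV)
y=(abs(hsv[...,0].astype(int)-26)<8)&(hsv[...,1]>130)&(hsv[...,2]>60); y[232:]=0
n,l,st,ce=cv2.connectedComponentsWithStats(y.astype(np.uint8))
for i in range(1,n):
    if st[i,4]<100: continue
    s=np.array([ray(c,u,v,6) for v,u in np.argwhere(l==i)])-CO
    print(st[i],'x',np.percentile(s@cx(),[.5,99.5]),'y',np.percentile(s@cy(),[.5,99.5]),'z',np.nanmedian(p[l==i][:,2]))
    a=s@cx();b=s@cy()
    for yy in range(0,110,10):
        k=abs(b-yy)<2
        if k.any(): print(yy,a[k].min(),a[k].max())
    r=cv2.minAreaRect(s[:,:2].astype(np.float32)); print(r)
E
python3 bay.py w19
```

```text
time: 17.08
tool_pos: [465.3, 272.0, 168.5]
tcp_rot: [-2.834, 1.569, -2.169]
contact_force: [-0.1, -0.8, -1.3]
grip_width: 9.7
[465.3 272.  168.5] 0.007979318360325742
[ 272   61   47   77 2252] x [-18.2  23.3] y [22.5 90.6] z 6.411770799044689
30 -17.89920178585241 -0.6244132870552627
40 -17.974392860260025 -0.8402145886855784
50 -18.048190206677045 -1.0733855698720443
60 -18.120632220092592 -1.2816308886818206
70 -18.19175589803394 23.396793460704068
80 -18.2615969035723 22.99144270598787
90 -18.317809557566953 23.420964313685275
((-33.108863830566406, 46.232147216796875), (41.90568923950195, 68.60169982910156), 38.91518783569336)
[293 220  19  12 198] x [ 4.7 23.4] y [-76.7 -64.1] z 6.331672910546104
((54.755470275878906, -46.35533905029297), (18.778539657592773, 12.473264694213867), 38.06293487548828)
```

View pics/w19.png

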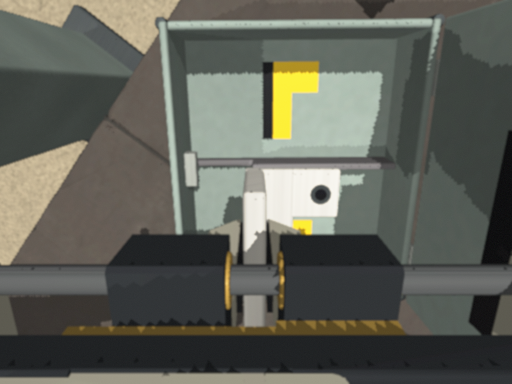

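```bash
python3 - <<'E'
from pull import *
B=CO-22*cx()+55.5*cy()
for z in (168,110,23): print(rel(B+[0,0,z],down(cx())))
E
```

```text
(array([0.06, 6.15, 1.36]), array([-0.008, -0.002,  0.001]))
(array([5.86, 6.16, 1.37]), array([-0.008, -0.002,  0.001]))
(array([14.56,  6.16,  1.38]), array([-0.008, -0.002,  0.001]))
```

```bash
python3 -m creep '[{"tx":0,"ty":3.5,"tz":1,"wx":-0.008,"wy":0,"wz":0,"gripper":1},{"tx":1,"ty":6.2,"tz":1.4,"wx":-0.008,"wy":0,"wz":0,"gripper":1},{"tx":5,"ty":6.2,"tz":1.4,"wx":-0.008,"wy":0,"wz":0,"gripper":1},{"tx":5.8,"ty":6.2,"tz":1.4,"wx":-0.008,"wy":0,"wz":0,"gripper":1},{"tx":5.8,"ty":6.2,"tz":1.4,"wx":-0.008,"wy":0,"wz":0,"gripper":1},{"tx":5.8,"ty":6.2,"tz":1.4,"wx":-0.008,"wy":0,"wz":0,"gripper":1}]'
python3 - <<'E'
from pull import *
B=CO-22*cx()+55.5*cy()
for z in (23,): print(rel(B+[0,0,z],down(cx())))
c=cam('wrist'); save(c,'w20')
E
```

```text
time: 17.63
tool_pos: [439.2, 329.6, 111.2]
tcp_rot: [-2.454, 1.569, -1.782]
contact_force: [0.4, -0.0, -0.7]
grip_width: 9.8
(array([ 8.82,  0.01, -0.12]), array([ 0.   , -0.001,  0.001]))
```

View pics/w20.png

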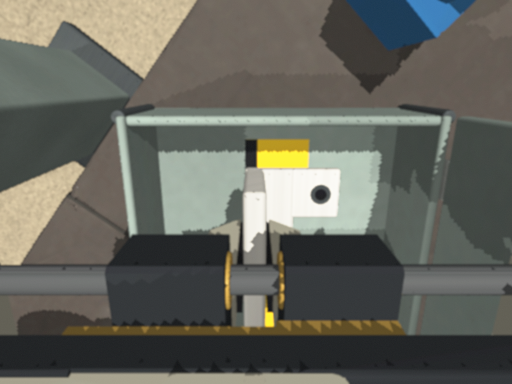

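The bracket (wall at 253,205) lines up with the outline at (250,153). I lower it and release.

```bash
python3 -m creep '[{"tx":3.5,"ty":0,"tz":-0.1,"wx":0,"wy":0,"wz":0,"gripper":1},{"tx":7,"ty":0,"tz":-0.1,"wx":0,"wy":0,"wz":0,"gripper":1},{"tx":8.3,"ty":0,"tz":-0.1,"wx":0,"wy":0,"wz":0,"gripper":1},{"tx":8.8,"ty":0,"tz":-0.1,"wx":0,"wy":0,"wz":0,"gripper":1},{"tx":8.9,"ty":0,"tz":-0.1,"wx":0,"wy":0,"wz":0,"gripper":1},{"tx":8.9,"ty":0,"tz":-0.1,"wx":0,"wy":0,"wz":0,"gripper":1}]'
python3 - <<'E'
from pull import *
B=CO-22*cx()+55.5*cy()
print(rel(B+[0,0,22],down(cx())))
E
```

```text
time: 18.18
tool_pos: [439.5, 330.1, 23.3]
tcp_rot: [-0.485, 1.568, 0.188]
contact_force: [0.6, -0.0, -0.0]
grip_width: 10.0
(array([ 0.13, -0.03, -0.19]), array([0.001, 0.002, 0.001]))
```

```bash
python3 -m creep '[{"tx":0.15,"ty":0,"tz":-0.1,"wx":0,"wy":0,"wz":0,"gripper":1},{"tx":0.15,"ty":0,"tz":-0.1,"wx":0,"wy":0,"wz":0,"gripper":1},{"tx":0.15,"ty":0,"tz":-0.1,"wx":0,"wy":0,"wz":0,"gripper":0.2},{"tx":0.15,"ty":0,"tz":-0.1,"wx":0,"wy":0,"wz":0,"gripper":0.2},{"tx":0.15,"ty":0,"tz":-0.1,"wx":0,"wy":0,"wz":0,"gripper":0.2},{"tx":0.15,"ty":0,"tz":-0.1,"wx":0,"wy":0,"wz":0,"gripper":0.2}]'
python3 -m creep '[{"tx":-3,"ty":0,"tz":0,"wx":0,"wy":0,"wz":0,"gripper":0.2},{"tx":-7,"ty":0,"tz":0,"wx":0,"wy":0,"wz":0,"gripper":0.2},{"tx":-11,"ty":0,"tz":0,"wx":0,"wy":0,"wz":0,"gripper":0},{"tx":-15,"ty":0,"tz":0,"wx":0,"wy":0,"wz":0,"gripper":0},{"tx":-19,"ty":-7,"tz":0,"wx":0,"wy":0,"wz":0,"gripper":0},{"tx":-22,"ty":-7,"tz":0,"wx":0,"wy":0,"wz":0,"gripper":0},{"tx":-22,"ty":-7,"tz":0,"wx":0,"wy":0,"wz":0,"gripper":0},{"tx":-22,"ty":-7,"tz":0,"wx":0,"wy":0,"wz":0,"gripper":0}]'
python3 - <<'E'
from brk import *
c=cam('wrist'); save(c,'w21'); print(get_obs()['grip_width']); measure(c,6)
B=CO-22*cx()+55.5*cy(); print(B)
L=np.array([474.2,-160,0]); yr=np.radians(-30.1)
print(rel(L-75*cy(yr)+[0,0,240],down(cx(yr))))
E
```

```text
time: 18.68
tool_pos: [437.5, 329.3, 20.5]
tcp_rot: [-1.327, 1.57, -0.653]
contact_force: [-0.5, 0.1, -0.4]
grip_width: 32.1
time: 19.35
tool_pos: [484.0, 273.5, 244.6]
tcp_rot: [-0.483, 1.562, 0.188]
contact_force: [0.8, -0.0, -0.3]
grip_width: 46.0
45.7306749984978
[252.  87.] c [439.  330.1] size 9.1939115524292 70.01851654052734 long dir deg 128.50011444091797 yaw 38.50011444091797 ztop 49.72423793799939
[438.19 328.73   0.  ]
(array([  0.15, -36.22, -34.63]), array([ 1.2,  0. , -0. ]))
```

View pics/w21.png

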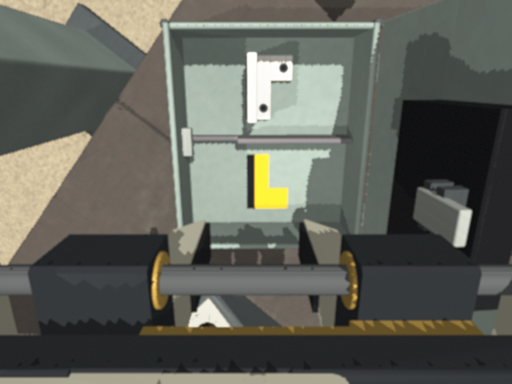

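The left bracket stands on its outline, with the wall at (252,87) px and its top at z 49.7. On to the right bracket.

```bash
python3 -m creep '[{"tx":0,"ty":-36,"tz":-34.6,"wx":1.2,"wy":0,"wz":0,"gripper":0},{"tx":0,"ty":-36,"tz":-34.6,"wx":1.2,"wy":0,"wz":0,"gripper":0},{"tx":0,"ty":-36,"tz":-34.6,"wx":1.2,"wy":0,"wz":0,"gripper":0},{"tx":0,"ty":-36,"tz":-34.6,"wx":1.2,"wy":0,"wz":0,"gripper":0},{"tx":0,"ty":-36,"tz":-34.6,"wx":1.2,"wy":0,"wz":0,"gripper":0},{"tx":0,"ty":-36,"tz":-34.6,"wx":1.2,"wy":0,"wz":0,"gripper":0},{"tx":0,"ty":-36,"tz":-34.6,"wx":1.2,"wy":0,"wz":0,"gripper":0},{"tx":0,"ty":-36,"tz":-34.6,"wx":1.2,"wy":0,"wz":0,"gripper":0}]'
python3 - <<'E'
from pull import *
L=np.array([474.2,-160,0]); yr=np.radians(-30.1)
print(get_obs()['joint_positions'],rel(L-75*cy(yr)+[0,0,240],down(cx(yr))))
E
```

```text
time: 20.07
tool_pos: [448.8, -58.0, 239.1]
tcp_rot: [-2.92, 1.568, 3.031]
contact_force: [1.4, -0.5, -0.3]
grip_width: 45.7
[-2.97822613e-01  1.99550322e-01  1.68639267e+00 -4.63563188e-04
  1.25797286e+00  3.36730067e-02] (array([ -0.09, -16.18,   4.27]), array([ 0.194, -0.002,  0.001]))
```

```bash
python3 -m creep '[{"tx":0,"ty":-14,"tz":4.2,"wx":0.14,"wy":0,"wz":0,"gripper":0},{"tx":0,"ty":-14,"tz":4.2,"wx":0.14,"wy":0,"wz":0,"gripper":0},{"tx":0,"ty":-14,"tz":4.2,"wx":0.14,"wy":0,"wz":0,"gripper":0},{"tx":0,"ty":-14,"tz":4.2,"wx":0.14,"wy":0,"wz":0,"gripper":0},{"tx":0,"ty":-14,"tz":4.2,"wx":0.14,"wy":0,"wz":0,"gripper":0},{"tx":0,"ty":-14,"tz":4.2,"wx":0.14,"wy":0,"wz":0,"gripper":0},{"tx":0,"ty":-14,"tz":4.2,"wx":0.14,"wy":0,"wz":0,"gripper":0}]'
python3 brk.py w22
```

```text
time: 20.65
tool_pos: [444.8, -202.0, 239.5]
tcp_rot: [3.082, 1.569, 2.617]
contact_force: [-0.4, 1.2, -0.2]
grip_width: 45.8
[ 444.81 -201.98  239.53] 0.018987380142082018
[262. 111.] c [ 474.3 -160.7] size 69.11273193359375 9.998600959777832 long dir deg 60.094154357910156 yaw -29.905845642089844 ztop 43.61270915309393
```

View pics/w22.png

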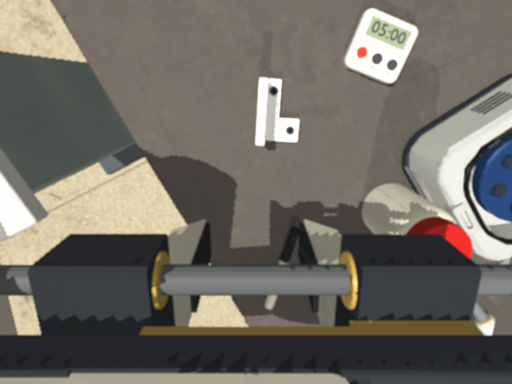

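```bash
python3 - <<'E'
from pull import *
L=np.array([474.3,-160.7,0]); yr=np.radians(-29.95)
print(rel(L+[0,0,80],down(cx(yr))))
E
```

```text
(array([15.99,  4.98,  0.8 ]), array([ 0.058, -0.001,  0.   ]))
```

```bash
python3 -m creep '[{"tx":4,"ty":4,"tz":0.8,"wx":0.058,"wy":0,"wz":0,"gripper":0},{"tx":8,"ty":5,"tz":0.8,"wx":0.058,"wy":0,"wz":0,"gripper":0},{"tx":12,"ty":5,"tz":0.8,"wx":0.058,"wy":0,"wz":0,"gripper":0},{"tx":16,"ty":5,"tz":0.8,"wx":0.058,"wy":0,"wz":0,"gripper":0},{"tx":16,"ty":5,"tz":0.8,"wx":0.058,"wy":0,"wz":0,"gripper":0},{"tx":16,"ty":5,"tz":0.8,"wx":0.058,"wy":0,"wz":0,"gripper":0},{"tx":16,"ty":5,"tz":0.8,"wx":0.058,"wy":0,"wz":0,"gripper":0}]'
python3 - <<'E'
from pull import *
L=np.array([474.3,-160.7,0]); yr=np.radians(-29.95)
print(rel(L+[0,0,14],down(cx(yr))))
c=cam('wrist'); save(c,'w23')
E
```

```text
time: 21.28
tool_pos: [475.6, -162.1, 81.8]
tcp_rot: [-0.375, 1.569, -0.898]
contact_force: [-0.1, 0.0, 0.1]
grip_width: 45.7
(array([ 6.78,  0.06, -0.2 ]), array([-0.001,  0.001,  0.001]))
```

View pics/w23.png

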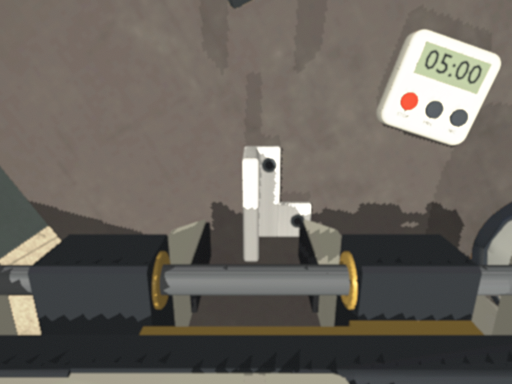

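The wall (252,200) is centred between the fingers, so I go down and grip.

```bash
python3 -m creep '[{"tx":3.5,"ty":0,"tz":-0.1,"wx":0,"wy":0,"wz":0,"gripper":0},{"tx":6.7,"ty":0,"tz":-0.2,"wx":0,"wy":0,"wz":0,"gripper":0},{"tx":6.7,"ty":0,"tz":-0.2,"wx":0,"wy":0,"wz":0,"gripper":0.4},{"tx":6.7,"ty":0,"tz":-0.2,"wx":0,"wy":0,"wz":0,"gripper":1},{"tx":6.7,"ty":0,"tz":-0.2,"wx":0,"wy":0,"wz":0,"gripper":1},{"tx":6.7,"ty":0,"tz":-0.2,"wx":0,"wy":0,"wz":0,"gripper":1},{"tx":6.7,"ty":0,"tz":-0.2,"wx":0,"wy":0,"wz":0,"gripper":1},{"tx":6.7,"ty":0,"tz":-0.2,"wx":0,"wy":0,"wz":0,"gripper":1}]'
python3 -m creep '[{"tx":0,"ty":0,"tz":0,"wx":0,"wy":0,"wz":0,"gripper":1},{"tx":0,"ty":0,"tz":0,"wx":0,"wy":0,"wz":0,"gripper":1},{"tx":0,"ty":0,"tz":0,"wx":0,"wy":0,"wz":0,"gripper":1}]'
python3 - <<'E'
from pull import *
B=CO-20*cx()-57*cy()
print(get_obs()['grip_width'],rel(B-40*cy()+[0,0,170],down(cx())))
E
```

```text
time: 22.0
tool_pos: [473.9, -162.0, 15.1]
tcp_rot: [-0.171, 1.568, -0.696]
contact_force: [-1.0, 0.9, 1.1]
grip_width: 10.5
time: 22.25
tool_pos: [473.9, -161.9, 15.0]
tcp_rot: [-0.197, 1.568, -0.722]
contact_force: [-1.3, 0.0, 7.8]
grip_width: 10.0
9.967497390470488 (array([-15.56,  35.28, -13.35]), array([-1.196,  0.002,  0.002]))
```

```bash
python3 -m creep '[{"tx":-4,"ty":0,"tz":0,"wx":0,"wy":0,"wz":0,"gripper":1},{"tx":-8,"ty":0,"tz":0,"wx":0,"wy":0,"wz":0,"gripper":1},{"tx":-12,"ty":2,"tz":-2,"wx":-0.1,"wy":0,"wz":0,"gripper":1},{"tx":-16,"ty":5,"tz":-5,"wx":-0.25,"wy":0,"wz":0,"gripper":1},{"tx":-16,"ty":20,"tz":-12,"wx":-0.7,"wy":0,"wz":0,"gripper":1},{"tx":-16,"ty":35,"tz":-16,"wx":-1.2,"wy":0,"wz":0,"gripper":1},{"tx":-16,"ty":35,"tz":-16,"wx":-1.2,"wy":0,"wz":0,"gripper":1},{"tx":-16,"ty":35,"tz":-16,"wx":-1.2,"wy":0,"wz":0,"gripper":1}]'
python3 - <<'E'
from pull import *
B=CO-20*cx()-57*cy()
print(get_obs()['grip_width'],rel(B-40*cy()+[0,0,170],down(cx())))
E
```

```text
time: 22.92
tool_pos: [481.9, 56.9, 167.0]
tcp_rot: [-0.761, 1.569, -0.555]
contact_force: [0.4, -0.5, -1.7]
grip_width: 9.9
9.87773083199015 (array([-0.31, 13.96,  8.31]), array([-0.466,  0.001,  0.002]))
```

```bash
python3 -m creep '[{"tx":-0.3,"ty":11.5,"tz":7.5,"wx":-0.4,"wy":0,"wz":0,"gripper":1},{"tx":-0.3,"ty":11.5,"tz":7.5,"wx":-0.4,"wy":0,"wz":0,"gripper":1},{"tx":-0.3,"ty":11.5,"tz":7.5,"wx":-0.4,"wy":0,"wz":0,"gripper":1},{"tx":-0.3,"ty":11.5,"tz":7.5,"wx":-0.4,"wy":0,"wz":0,"gripper":1},{"tx":-0.3,"ty":11.5,"tz":7.5,"wx":-0.4,"wy":0,"wz":0,"gripper":1},{"tx":-0.3,"ty":11.5,"tz":7.5,"wx":-0.4,"wy":0,"wz":0,"gripper":1},{"tx":-0.3,"ty":11.5,"tz":7.5,"wx":-0.4,"wy":0,"wz":0,"gripper":1}]'
python3 bay.py w24; python3 - <<'E'
from pull import *
B=CO-22*cx()-57*cy()
print(get_obs()['grip_width'],rel(B+[0,0,170],down(cx())))
E
```

```text
time: 23.5
tool_pos: [532.1, 181.6, 168.8]
tcp_rot: [-2.649, 1.569, -2.051]
contact_force: [-0.2, -0.1, -1.0]
grip_width: 10.0
[532.1 181.6 168.8] 0.01581496715518893
[ 270   59   48   78 2167] x [-18.4  22.8] y [-90.2 -21.6] z 6.396878185576554
((36.641029357910156, -42.14105987548828), (42.03922653198242, 69.32572937011719), 38.527496337890625)
9.890181354325522 (array([-0.11,  6.26,  1.37]), array([-0.074, -0.001,  0.001]))
```

View pics/w24.png

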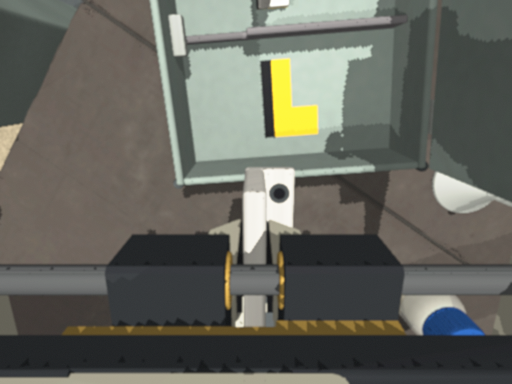

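```bash
python3 -m creep '[{"tx":0,"ty":3.5,"tz":1,"wx":-0.074,"wy":0,"wz":0,"gripper":1},{"tx":1,"ty":6.2,"tz":1.4,"wx":-0.074,"wy":0,"wz":0,"gripper":1},{"tx":5,"ty":6.2,"tz":1.4,"wx":-0.074,"wy":0,"wz":0,"gripper":1},{"tx":5.8,"ty":6.2,"tz":1.4,"wx":-0.074,"wy":0,"wz":0,"gripper":1},{"tx":5.8,"ty":6.2,"tz":1.4,"wx":-0.074,"wy":0,"wz":0,"gripper":1},{"tx":5.8,"ty":6.2,"tz":1.4,"wx":-0.074,"wy":0,"wz":0,"gripper":1}]'
python3 - <<'E'
from pull import *
B=CO-22*cx()-57.2*cy()
for z in (22.5,): print(rel(B+[0,0,z],down(cx())))
c=cam('wrist'); save(c,'w25')
E
```

```text
time: 24.05
tool_pos: [509.6, 240.4, 111.3]
tcp_rot: [-2.566, 1.569, -1.893]
contact_force: [-0.1, 0.1, -0.6]
grip_width: 9.6
(array([ 8.88,  0.09, -0.08]), array([ 0.001, -0.001,  0.001]))
```

View pics/w25.png

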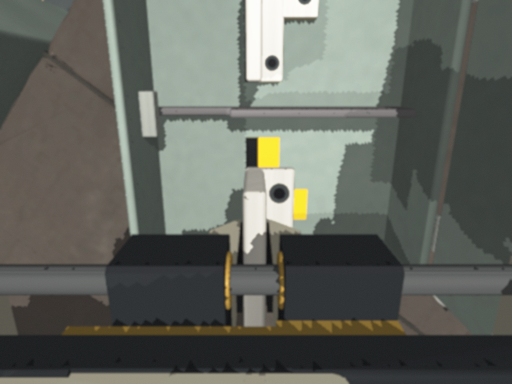

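The bracket is aligned over the right outline (258,152). I lower it and release.

```bash
python3 -m creep '[{"tx":3.5,"ty":0.1,"tz":-0.1,"wx":0,"wy":0,"wz":0,"gripper":1},{"tx":7,"ty":0.1,"tz":-0.2,"wx":0,"wy":0,"wz":0,"gripper":1},{"tx":8.3,"ty":0.1,"tz":-0.2,"wx":0,"wy":0,"wz":0,"gripper":1},{"tx":8.8,"ty":0.1,"tz":-0.2,"wx":0,"wy":0,"wz":0,"gripper":1},{"tx":9,"ty":0.1,"tz":-0.2,"wx":0,"wy":0,"wz":0,"gripper":1},{"tx":9,"ty":0.1,"tz":-0.2,"wx":0,"wy":0,"wz":0,"gripper":1},{"tx":9,"ty":0.1,"tz":-0.2,"wx":0,"wy":0,"wz":0,"gripper":1}]'
python3 - <<'E'
from pull import *
B=CO-22*cx()-57.2*cy()
print(rel(B+[0,0,21.2],down(cx())))
E
```

```text
time: 24.68
tool_pos: [508.5, 241.4, 22.7]
tcp_rot: [-0.636, 1.567, 0.038]
contact_force: [-0.1, 0.3, -0.7]
grip_width: 9.5
(array([ 0.15, -0.06, -0.07]), array([0.002, 0.003, 0.002]))
```

```bash
python3 -m creep '[{"tx":0.15,"ty":0,"tz":0,"wx":0,"wy":0,"wz":0,"gripper":1},{"tx":0.15,"ty":0,"tz":0,"wx":0,"wy":0,"wz":0,"gripper":1},{"tx":0.15,"ty":0,"tz":0,"wx":0,"wy":0,"wz":0,"gripper":0.2},{"tx":0.15,"ty":0,"tz":0,"wx":0,"wy":0,"wz":0,"gripper":0.2},{"tx":0.15,"ty":0,"tz":0,"wx":0,"wy":0,"wz":0,"gripper":0.2},{"tx":0.15,"ty":0,"tz":0,"wx":0,"wy":0,"wz":0,"gripper":0.2}]'
python3 -m creep '[{"tx":-3,"ty":0,"tz":0,"wx":0,"wy":0,"wz":0,"gripper":0.2},{"tx":-7,"ty":0,"tz":0,"wx":0,"wy":0,"wz":0,"gripper":0.2},{"tx":-11,"ty":0,"tz":0,"wx":0,"wy":0,"wz":0,"gripper":0},{"tx":-15,"ty":0,"tz":0,"wx":0,"wy":0,"wz":0,"gripper":0},{"tx":-19,"ty":-7,"tz":0,"wx":0,"wy":0,"wz":0,"gripper":0},{"tx":-22,"ty":-7,"tz":0,"wx":0,"wy":0,"wz":0,"gripper":0},{"tx":-22,"ty":-7,"tz":0,"wx":0,"wy":0,"wz":0,"gripper":0},{"tx":-22,"ty":-7,"tz":0,"wx":0,"wy":0,"wz":0,"gripper":0}]'
python3 - <<'E'
from brk import *
c=cam('wrist'); save(c,'w26'); print(get_obs()['grip_width']); measure(c,6); print(CO-22*cx()-56*cy())
c=cam('top'); save(c,'t26'); c=cam('scene'); save(c,'s26')
E
```

```text
time: 25.18
tool_pos: [506.9, 241.2, 19.4]
tcp_rot: [-2.22, 1.57, -1.546]
contact_force: [0.2, -0.0, -0.5]
grip_width: 31.8
time: 25.85
tool_pos: [553.7, 185.2, 243.6]
tcp_rot: [-0.67, 1.562, 0.002]
contact_force: [0.1, -0.3, -1.2]
grip_width: 45.9
45.88334909454145
[253.  86.] c [509.1 242.5] size 9.162914276123047 68.60771179199219 long dir deg 128.62249374389648 yaw 38.622493743896484 ztop 49.689720049699844
[507.6  241.47   0.  ]
```

View pics/w26.png

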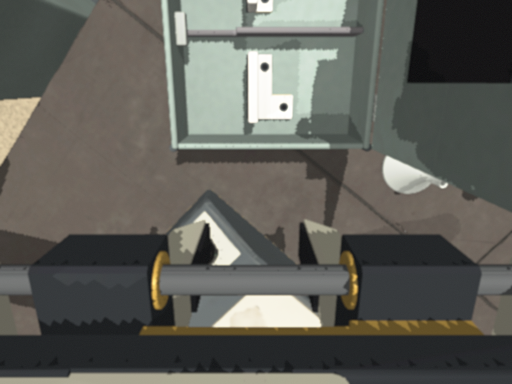

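View pics/t26.png

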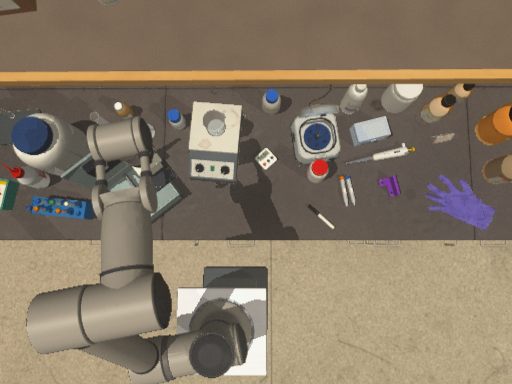

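```bash
python3 -m creep '[{"tx":-2,"ty":-20,"tz":-20,"wx":0.4,"wy":0,"wz":0,"gripper":0},{"tx":-4,"ty":-20,"tz":-20,"wx":0.4,"wy":0,"wz":0,"gripper":0},{"tx":-4,"ty":-20,"tz":-20,"wx":0.4,"wy":0,"wz":0,"gripper":0},{"tx":-4,"ty":-20,"tz":-20,"wx":0.4,"wy":0,"wz":0,"gripper":0},{"tx":-4,"ty":-20,"tz":-20,"wx":0.4,"wy":0,"wz":0,"gripper":0},{"tx":-4,"ty":-20,"tz":-20,"wx":0.4,"wy":0,"wz":0,"gripper":0},{"tx":-4,"ty":-20,"tz":-20,"wx":0.4,"wy":0,"wz":0,"gripper":0},{"tx":-4,"ty":-20,"tz":-20,"wx":0.4,"wy":0,"wz":0,"gripper":0}]'
cat > fin.py <<'E'
from brk import *
import sys
c0=np.load('pics/top0.npy',allow_pickle=True).item()
for n in ('top','scene'):
    c=cam(n); save(c,n+sys.argv[1]); p=pts(c)-HG; X=p@cx();Y=p@cy();Z=p[...,2]
    k=(abs(Y)<100)&(Z>40)&(Z<225)&(abs(X)<80)
    print(n,k.sum())
    for lo in range(50,220,20):
        q=k&(abs(Z-lo)<6)
        if q.sum()>8: print(lo,q.sum(),np.percentile(X[q],[10,50,90]))
E
python3 fin.py 27
```

```text
time: 26.67
tool_pos: [518.4, -99.0, 278.8]
tcp_rot: [-2.404, 1.568, -2.134]
contact_force: [-0.3, -0.1, 1.2]
grip_width: 45.9
top 1695
50 47 [0.24 2.   3.98]
70 42 [2.26 4.09 5.35]
90 44 [4.29 5.49 7.22]
110 90 [-20.81   4.04   8.04]
130 106 [-19.93   3.98   9.93]
150 98 [-17.77   7.82  11.26]
170 124 [-28.06 -11.7   12.36]
190 372 [-14.16   2.76  13.78]
210 167 [13.64 18.21 21.96]
scene 1367
50 85 [0.7  2.81 4.91]
70 36 [2.53 4.59 6.62]
90 31 [4.15 5.77 8.02]
110 83 [-20.38 -11.73   9.61]
130 91 [-18.46 -13.51  10.9 ]
150 81 [-16.85   7.65  12.61]
170 111 [-28.29  -8.28  13.66]
190 208 [-13.52  11.12  15.68]
210 51 [13.9  17.71 21.31]
```

```bash
python3 - <<'E'
import cv2
a=cv2.imread('pics/scene27.png');b=cv2.imread('pics/top27.png')
cv2.imwrite('pics/f27.png',cv2.hconcat([cv2.resize(a[180:310,80:240],(400,325)),cv2.resize(b[130:250,70:220],(400,325))]))
E
```

```text
(no output)
```

View pics/f27.png

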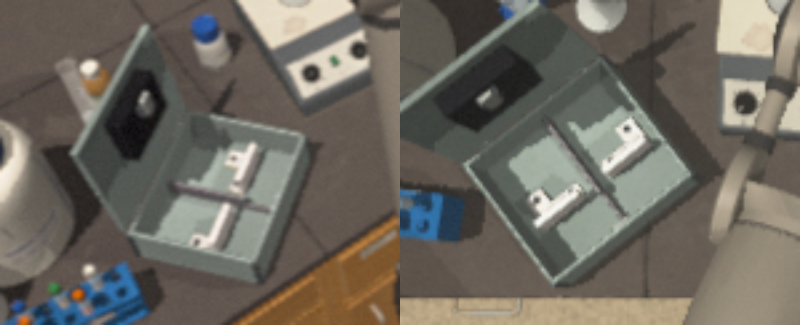

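View pics/scene27.png

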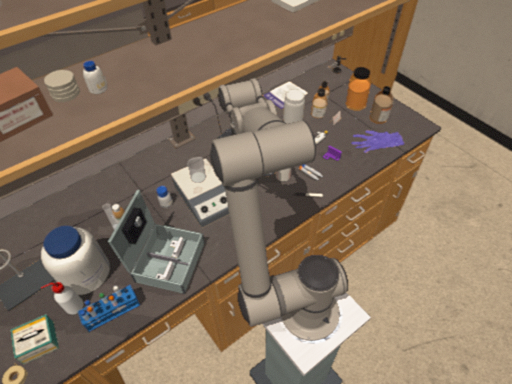

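```bash
python3 - <<'E'
from h import *
o=get_obs(); print(o['time'],np.abs(o['dq']).max(),o['contact_force'])
print(close_job())
E
```

```text
26.7667 0.04680611758914074 [0.03370871 0.22253801 0.28304945]
the job is handed in; nothing more can be done
None
```

The job is done and handed in at about 27 s of the 72 s allowed. There was no verdict, so these are my own last checks.

- **Lid:** I pulled the paddle to trip the latch, raised the lid to about 0.81 rad and let go. It stood there by itself. I then took it by the left front edge and swung it open until it met the stop at about 20 N. In the last pictures it measures about 1.64–1.65 rad, and I could not tell exactly 1.65 from slightly less.
- **Left bracket:** It stands in the left bay with its wall towards the paddle side. The wall top is at z 49.7 mm, which matches standing on the floor, and it is about 1–2 mm from the outline position I worked out.
- **Right bracket:** It stands in the right bay the same way, also with its top at z 49.7 mm and about 2 mm from the outline.
- **Other things:** The timer, jar, marker and purple look-alike looked unmoved in the later top view. I compared them by eye and did not measure them. The arm was clear of everything, with no contact force.

- **Edge approach:** My first approach to the lid edge ran into a limit of the wrist's bend joint, so I tilted the gripper more steeply and took the edge that way.
- **Yellow outlines:** They measured about 2–3 mm nearer the paddle side than the nominal bay points, so I placed both brackets by the outlines.

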